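# Make up a lifting-eye kit and a bracket kit at the fastener store counter

### The arm

A 6-joint arm with a two-finger parallel gripper is mounted at the origin on the work surface. World frame = base frame: x ahead of the robot, y to its left, z up, the work surface at z = 0. Lengths are in m, angles in rad, forces in N, time in s.
With the tool pointing down it reaches from about 0.35 to 0.975 m from the base axis. Payload 17.4 kg.
Tool frame: the origin (TCP) lies on the centre line of the jaws, within the pads' length; the fingertips stand 8 mm ahead of it and the grasp point (between the pads) lies 11 mm behind it; z points along the fingers, y is the direction in which the jaws open and shut (so a half turn about z gives the same grasp; the last joint's range is limited). The gripper opens to 85 mm and grips with 20 to 120 N. Pads are 22 mm wide; open, the fingers measure 114 mm over their backs; the gripper's body (76 mm by 85 mm) begins 54 mm behind the grasp point. The pads swing forward as they close: fully open they stand 13 mm farther back than shut.
Start: joints at [-1.15, 0.116, 1.442, -0, 1.584, -0.038], TCP at [0.299, -0.605, 0.239] pointing down, gripper open.
Joint ranges: [-2.83, 2.83], [-0.83, 2.19], [0.07, 2.5], [-1.14, 4.28], [0.01, 3], [-2.97, 2.97]. Speed limits (rad/s): [1.89, 1.89, 2.22, 3.14, 3.14, 3.14].

### API

Orientations are given as a unit quaternion [w, x, y, z].
In Python, from station import bot, optics gives the robot as it stands.
- The arm moves only by the tool play_rows, never from a script. Its argument "plan" is one flat list of numbers, 7 for each row, row after row: the shift along the tool's x, y, z in mm, then the turn, a rotation vector about the tool's x, y, z in degrees, then the opening, from 0 (shut) to 1 (fully open). In form: [dx, dy, dz, ax, ay, az, grip, dx, dy, dz, ax, ay, az, grip, ...]. A call has 1 to 8 rows; each row is the pose to reach, as a shift and turn from the pose measured when the call began, along the tool's axes at that moment; what a row does not reach only later rows make up. A row lasts 1/12 s, in which the tool goes at most 41.7 mm and 7.16 degrees, less where a joint would pass 70% of its speed; a pose out of reach is approached as far as the arm can. A call with a gripper value outside its range is refused whole. The fingers move at their own pace and stop on an object; "newtons" is the grip in N (left out, the last holds). Time passes only in rows, so rows that repeat a pose let the fingers close. It gives the time, the measured TCP pose, the force and the opening at its end, in the units of the state.
- bot.observe(): the state, without advancing time (a new reading comes with each control period).
- optics.snapshot(name): name is "scene" or "top"; returns a dict with "img" (420x560x3 uint8, red, green, blue), "fovy" (degrees; the focal length in pixels is half the picture's height over the tangent of half this angle, whatever the lens; pixels are square), "cx", "cy" (the principal point, pixels), "origin" and "attitude" of the camera in the world. Camera axes: x right, y up, looking along -z (the intrinsics and any distortion apply to the point x, -y, -z); pixel columns grow to the right and rows downward; lengths in m; the calibration is good to about 2 mm. A picture is of the moment at which its call begins. There is no depth.
- bot.hand_in(): hands the job in, once; it reports no verdict.
The state is a dict: "time": time; "q": joint angles; "qvel": joint speeds; "joint_torque": joint torques, N m; "tool_pos": TCP position; "eef_rot": TCP orientation; "force": force on the tool from outside, world axes, zero at the start; "wrist_torque": the same for the moment, N m; "gripper_width": finger opening in m.
Only numpy, scipy, OpenCV 4.12 (cv2) and the standard library are available. Lean on these libraries where they do the work, as an engineer would, in place of code of your own. Each camera call takes 0.05 s, during which the arm holds its last target.

### The job

Make up two fastener kits from the stock lying on the counter. The lifting-eye kit goes in the tray with two compartments: lay the longest of the three bolts in the long compartment and stand the eye nut upright, eye on top, in the square one. The bracket kit goes in the tray with four compartments: stand the angle bracket on its long leg in the narrow compartment at the end, lay the shortest bolt in the compartment next to it and the hexagonal nut flat in the empty compartment beside the washers; leave the middle-length bolt and the square nut where they lie.

Things in the scene. Friction and masses are not known exactly. Their poses are not given: they have to be found in the camera images.
- long_bolt: The longest steel hex bolt, lying, 132.5 mm over all: round shank 20 mm thick, 120 mm long; head 12.5 mm thick, 30 mm across flats (34.6 over corners). Origin on its axis at mid length, x towards the head. Rests on a flat of the head and the shank's end (slopes a few degrees, origin about 12.5 mm up). Balances 7 mm from the origin towards the head.
- short_bolt: The shortest steel hex bolt, lying, 72.5 mm over all: round shank 20 mm thick, 60 mm long; head 12.5 mm thick, 30 mm across flats (34.6 over corners). Origin on its axis at mid length, x towards the head. Rests on a flat of the head and the shank's end (slopes a few degrees, origin about 12.5 mm up). Balances 6 mm from the origin towards the head.
- middle_bolt: The middle-length steel hex bolt, lying, 102.5 mm over all: round shank 20 mm thick, 90 mm long; head 12.5 mm thick, 30 mm across flats (34.6 over corners). Origin on its axis at mid length, x towards the head. Rests on a flat of the head and the shank's end (slopes a few degrees, origin about 12.5 mm up). Balances 7 mm from the origin towards the head. Not wanted: it stays where it lies.
- hex_nut: Plain hexagonal steel nut lying flat, 30 mm across the flats (34.6 mm over the corners), 18 mm tall, with a round hole through it. Origin at the centre of its underside, z up; two opposite flats face +x and -x, the others follow every 60 degrees.
- square_nut: Square steel nut lying flat, 40 x 40 mm, 20 mm tall, with a round hole. Origin at the centre of its underside, z up. Not wanted: it stays where it lies.
- eye_nut: Steel eye nut standing upright, 72 mm tall: a round foot 40 mm in diameter carrying an upright ring of round bar 14 mm thick, 66 mm over its outside, 38 mm inside, ring centre 39 mm up, in the x-z plane. Origin at the centre of the foot's underside, z up; the bar at the top of the ring (centre 65 mm up) can be pinched along y.
- bracket: Steel angle bracket (L), 40 mm wide (along y), 8 mm thick: long leg 80 mm long lying flat along x, upright leg 60 mm tall at its -x end (middle plane at x = -36 mm), each with a hole. Origin at the centre of the long leg's underside, z up.
- tray_two: Grey sheet-steel tray, two compartments, fixed, 240 x 82 mm, walls and divider 3 mm thick and 23 mm tall, floor 3 mm thick. Origin at the centre of its underside, z up, x along its length. Long compartment: 155 (x) by 76 mm (y) inside, centre x = -39.5 mm, y = 0. Square compartment: 76 x 76 mm inside, centre x = +79 mm, y = 0.
- tray_four: Grey steel tray, four compartments, fixed, 236 x 110 mm; walls 3 mm thick, 23 tall, floor 3 thick. Origin centre of underside, x along its length, z up. Insides (x by y), centres: narrow, for the bracket, 64x104 at (-83, 0); next to it, for the bolt, 76x104 at (-10, 0); empty, for the nut, 84x58 at (73, -23); beside that one with flat washers, 84x43 at (73, 30.5).
- carton: Open cardboard carton of small nuts, 62 x 62 mm and 45 mm tall with two flaps folded outwards, standing among the stock; fixed, not to be moved. Origin at the centre of its underside.

How it is judged:
By the outcome, as a careful person would: the job done as asked, in the order asked, and still so for the second after the job is handed in, with the robot touching nothing.
It also fails if it takes over 120 s, if anything falls off the work surface, if the arm or the gripper's body presses on something with over 40 N, if the wrist force passes 120 N, or if a joint passes its speed limit or range.

## Working session

There is one attempt and no reset: what is moved stays moved. The work goes in short steps, Python scripts to look and compute and a tool call to move; the robot and the scene stay as the last step left them, time stands still between calls to the robot, and variables do not carry over. Pictures are saved under pics/ and viewed, and the job is handed in when it is done.

Besides the shell and the picture viewer there is one more tool, called after "Emit:" as name(argument=value, ...) on one line, values as JSON. play_rows: Moves the arm, as the interface text tells. Its arguments: {"type":"object","properties":{"plan":{"type":"array","items":{"type":"number"}},"newtons":{"type":"number"}},"required":["plan"]}

```bash
ls; mkdir -p pics; python3 - <<'E'
from station import bot, optics
import cv2
print(bot.observe())
for n in ("scene","top"):
    s=optics.snapshot(n); print({k:v for k,v in s.items() if k!="img"})
    cv2.imwrite(f"pics/{n}0.png",s["img"][:,:,::-1])
E
```

```text
pics
{'time': 0.0, 'q': array([-1.14982222e+00,  1.16479919e-01,  1.44225593e+00,  1.89960925e-05,
        1.58398843e+00, -3.78208410e-02]), 'qvel': array([ 5.35081511e-05,  1.18398119e-04, -1.48316897e-04,  3.93901951e-04,
       -2.79191604e-04, -2.40348398e-03]), 'joint_torque': array([ 2.07583071e-03, -7.31973481e+01, -6.32491922e+01,  5.41156555e-05,
        6.27468267e-03,  1.99168835e-05]), 'tool_pos': array([ 0.29884843, -0.6050439 ,  0.23857205]), 'eef_rot': array([-5.57274173e-04,  9.73803398e-01,  2.27390902e-01, -9.84119914e-05]), 'force': array([ 0.2956815 , -1.0318952 , -0.37021763]), 'wrist_torque': array([ 0.01756844, -0.08383519,  0.05609773]), 'gripper_width': 0.08537225347591322}
{'fovy': 49.56025018097848, 'cx': 275.5466380418741, 'cy': 197.2129728094621, 'origin': array([1.1120935 , 0.49986688, 1.05148463]), 'attitude': array([0.38709357, 0.12949168, 0.28642126, 0.8668064 ])}
{'fovy': 50.267877052626716, 'cx': 273.89289683390024, 'cy': 206.58775295163144, 'origin': array([ 0.37591828, -0.01364273,  0.99529726]), 'attitude': array([ 0.7127901 ,  0.06407956, -0.06149935, -0.69573121])}
```

View pics/scene0.png

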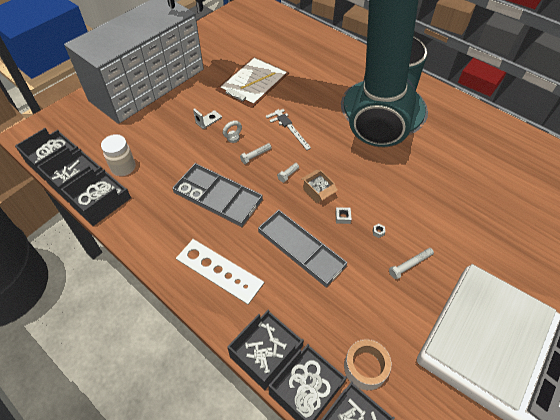

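View pics/top0.png

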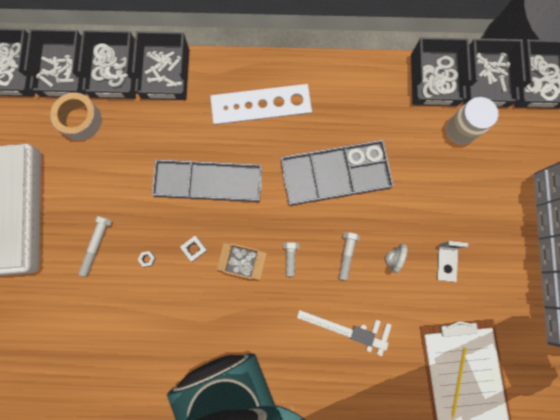

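```bash
cat > h.py <<'E'
import numpy as np, cv2, pickle
from scipy.spatial.transform import Rotation as R
def cam(s):
    f=s["img"].shape[0]/2/np.tan(np.radians(s["fovy"])/2)
    w,x,y,z=s["attitude"]; return f,R.from_quat([x,y,z,w]).as_matrix(),np.array(s["origin"]),s["cx"],s["cy"]
def back(s,u,v,z):
    f,M,o,cx,cy=cam(s); d=M@np.array([(u-cx)/f,-(v-cy)/f,-1.]); return o+d*(z-o[2])/d[2]
def proj(s,P):
    f,M,o,cx,cy=cam(s); p=(np.atleast_2d(P)-o)@M; return np.c_[cx+f*p[:,0]/-p[:,2], cy-f*p[:,1]/-p[:,2]]
def crop(s,u0,v0,u1,v1,name,pts=[]):
    k=min(800/(u1-u0),600/(v1-v0)); im=s["img"][v0:v1,u0:u1,::-1]
    im=cv2.resize(im,None,fx=k,fy=k,interpolation=cv2.INTER_CUBIC)
    for a,b in pts: cv2.circle(im,(int((a+.5-u0)*k),int((b+.5-v0)*k)),2,(0,0,255),-1)
    cv2.imwrite(f"pics/{name}.png",im[:600,:800]); print(name,"scale",k)
def pos(x,y,yaw,P):
    c,s=np.cos(yaw),np.sin(yaw); P=np.atleast_2d(P); return np.c_[x+c*P[:,0]-s*P[:,1],y+s*P[:,0]+c*P[:,1],P[:,2]]
E
python3 - <<'E'
from station import optics
from h import *
S={n:optics.snapshot(n) for n in("scene","top")}
pickle.dump(S,open("s0.pkl","wb"))
t=S["top"]
crop(t,70,210,270,300,"t_left"); crop(t,270,210,480,300,"t_right"); crop(t,145,130,400,215,"t_tray")
for n,u,v in [("t2 TL",154,161),("t2 TR",261,166),("t2 BR",260,201),("t2 BL",154,194)]: print(n,back(t,u,v,.023).round(4))
crop(S["scene"],170,95,330,215,"s_a")
E
```

```text
t_left scale 4.0
t_right scale 3.8095238095238093
t_tray scale 3.1372549019607843
t2 TL [0.6483 0.2642 0.023 ]
t2 TR [0.6424 0.0232 0.023 ]
t2 BR [0.5624 0.0231 0.023 ]
t2 BL [0.5726 0.2587 0.023 ]
s_a scale 5.0
```

View pics/t_left.png

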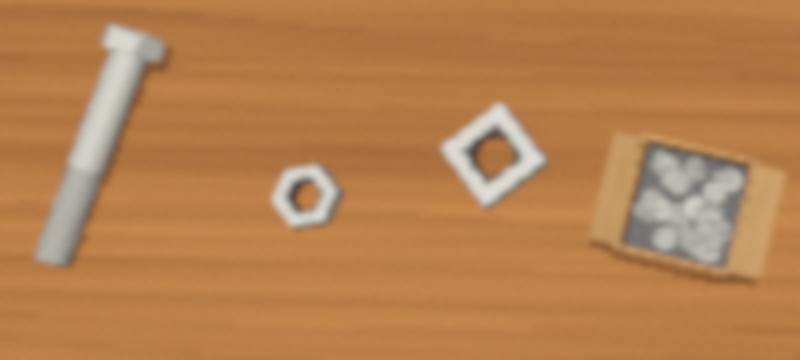

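View pics/t_right.png

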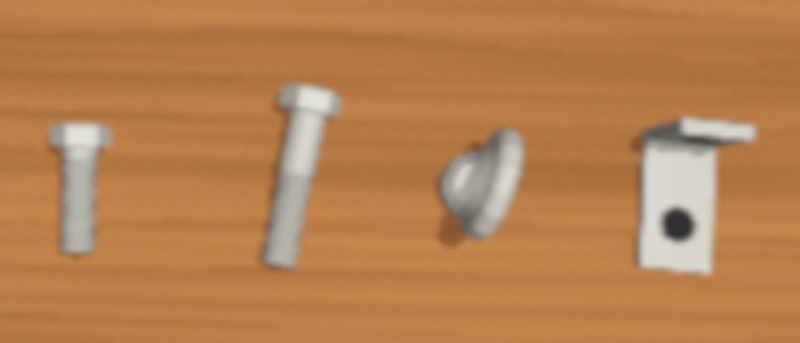

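View pics/t_tray.png

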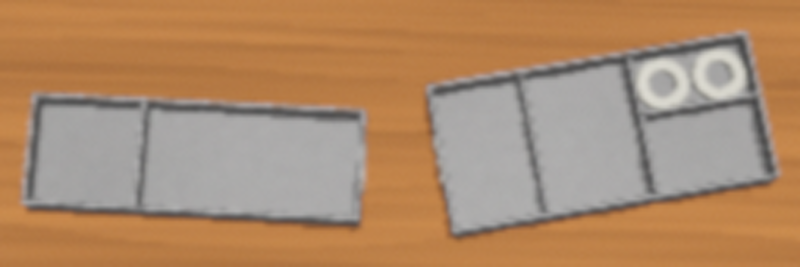

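View pics/s_a.png

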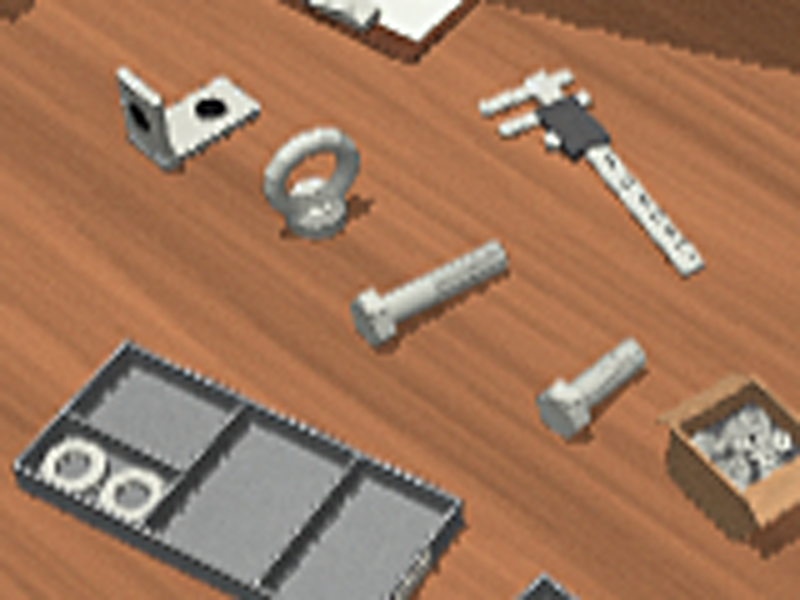

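```bash
python3 - <<'E'
from h import *
S=pickle.load(open("s0.pkl","rb"))
crop(S["scene"],165,155,365,305,"s_tray");crop(S["scene"],320,195,450,290,"s_right")
crop(S["scene"],185,95,265,155,"s_eye")
crop(S["top"],380,230,480,300,"t_eye")
E
```

```text
s_tray scale 4.0
s_right scale 6.153846153846154
s_eye scale 10.0
t_eye scale 8.0
```

View pics/s_tray.png

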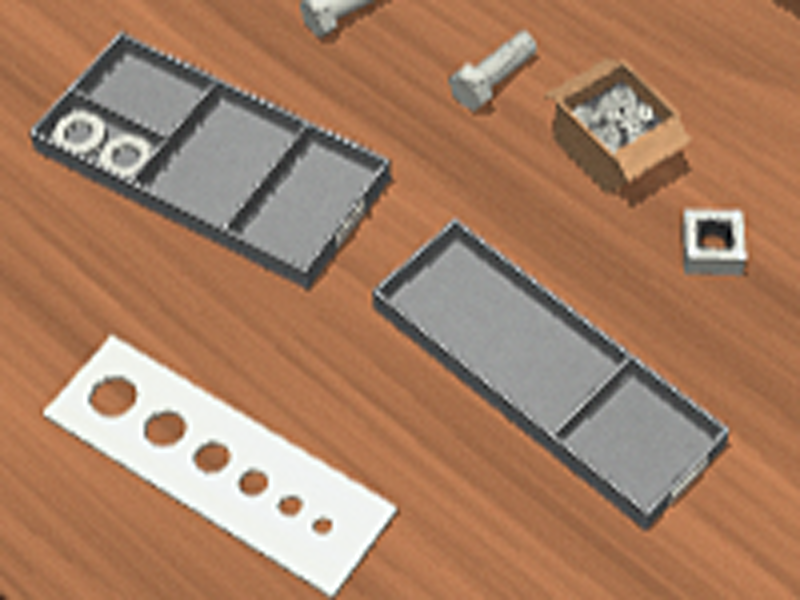

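View pics/s_right.png

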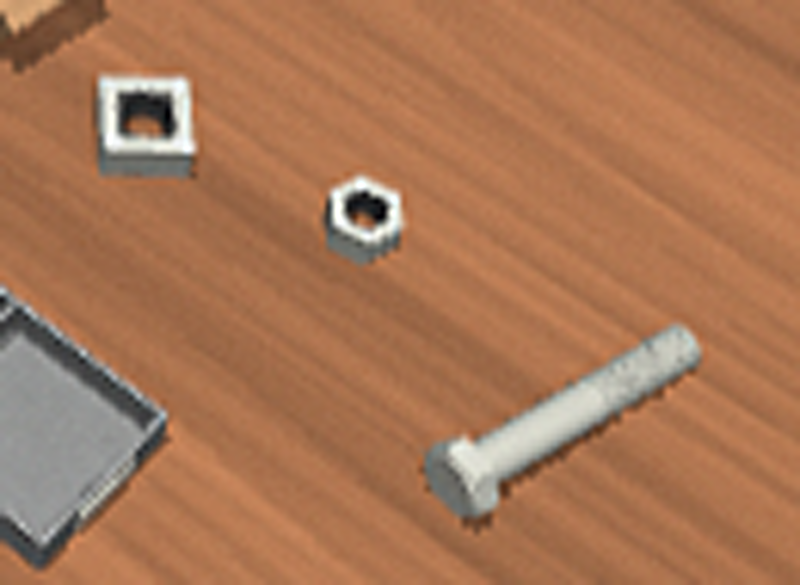

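View pics/s_eye.png

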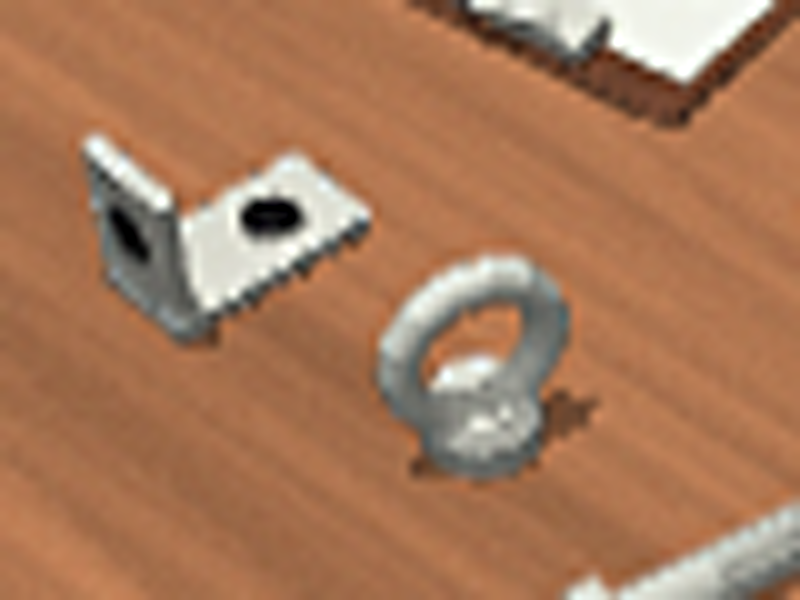

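View pics/t_eye.png

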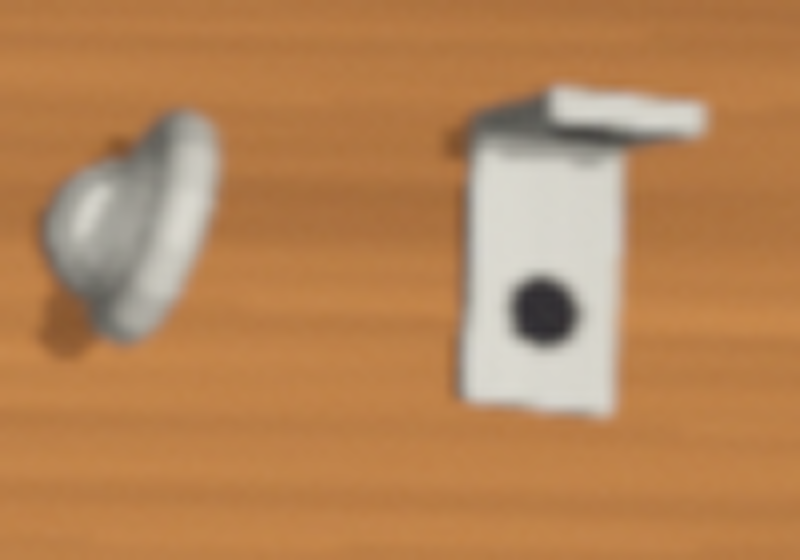

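```bash
cat > fit.py <<'E'
from h import *
from scipy.optimize import least_squares
S=pickle.load(open("s0.pkl","rb"))
C={"t_left":("top",70,210,4.),"t_right":("top",270,210,3.8095),"t_tray":("top",145,130,3.13725),"t_eye":("top",380,230,8.),
"s_a":("scene",170,95,5.),"s_tray":("scene",165,155,4.),"s_right":("scene",320,195,6.15385),"s_eye":("scene",185,95,10.)}
K={}
r=23
K["tray_two"]=((.605,.14,1.57),[("t_tray",33,95,120,-41,r),("t_tray",365,110,-120,-41,r),("t_tray",360,223,-120,41,r),("t_tray",24,207,120,41,r),
 ("s_tray",378,293,-120,-41,r),("s_tray",456,223,-120,41,r),("s_tray",727,433,120,41,r),("s_tray",650,515,120,-41,r)])
K["tray_four"]=((.605,-.14,-1.4),[("t_tray",428,87,-118,55,r),("t_tray",747,33,118,55,r),("t_tray",777,180,118,-55,r),("t_tray",453,236,-118,-55,r),
 ("s_tray",122,37,118,-55,r),("s_tray",35,134,118,55,r),("s_tray",310,276,-118,55,r),("s_tray",389,165,-118,-55,r)])
K["long_bolt"]=((.45,.38,0),[("t_left",53,264,-66.25,0,10),("t_left",136,34,66.25,0,20),("s_right",690,345,-66.25,0,10),("s_right",455,485,66.25,0,15)])
K["short_bolt"]=((.45,-.05,0),[("t_right",77,252,-36.25,0,10),("t_right",80,127,36.25,0,20),("s_a",630,353,-36.25,0,10),("s_a",560,410,36.25,0,15)])
K["eye_nut"]=((.45,-.25,0.),[("t_eye",195,112,33,0,39),("t_eye",130,340,-33,0,39),("s_eye",380,360,33,0,39),("s_eye",570,315,-33,0,39),("s_eye",485,447,0,0,0)])
K["bracket"]=((.43,-.38,3.1),[("t_eye",465,400,40,-20,8),("t_eye",612,413,40,20,8),("t_eye",552,90,-40,-20,60),("t_eye",706,102,-40,20,60),("t_eye",702,137,-32,20,60),
 ("s_eye",370,212,40,-20,8),("s_eye",290,152,40,20,8),("s_eye",90,137,-36,20,60),("s_eye",172,197,-36,-20,60)])
h=17.32; c,s_=15,h/2
K["hex_nut"]=((.43,.27,0.2),[("t_left",306,195,0,0,18),("s_right",366,211,0,0,18),("t_left",315,163,c,-s_,18),("t_left",297,228,-c,s_,18),("t_left",282,168,c,s_,18),("t_left",330,222,-c,-s_,18),("t_left",341,192,0,-h,18),("t_left",271,198,0,h,18)])
K["square_nut"]=((.45,.17,0.8),[("t_left",500,102,20,20,20),("t_left",547,160,20,-20,20),("t_left",487,207,-20,-20,20),("t_left",440,150,-20,20,20)])
def px(a): 
    n,u0,v0,k=C[a[0]]; return n,(a[1]+.5)/k-.5+u0,(a[2]+.5)/k-.5+v0
def res(p,L):
    o=[]
    for a in L:
        n,u,v=px(a); q=proj(S[n],pos(*p,np.array(a[3:])/1000))[0]; o+=[q[0]-u,q[1]-v]
    return np.array(o)
def run():
    out={}
    for n,(p0,L) in K.items():
        f=least_squares(res,p0,args=(L,)); out[n]=f.x
        print(n,f.x.round(4),"deg",np.degrees(f.x[2]).round(1)); print("   res",f.fun.reshape(-1,2).round(1).tolist())
        for v in("top","scene"):
            Lv=[a for a in L if px(a)[0]==v]
            if len(Lv)>1 : print("   ",v,least_squares(res,p0,args=(Lv,)).x.round(4))
    return out
if __name__=="__main__": run()
E
python3 fit.py
```

```text
tray_two [0.6082 0.144  1.5457] deg 88.6
   res [[-0.5, -0.6], [0.1, -0.3], [-0.3, -0.5], [-1.2, -0.7], [-1.3, -0.9], [0.1, -1.5], [1.1, -1.2], [-0.1, -0.3]]
    top [0.607  0.1429 1.5485]
    scene [0.6102 0.1458 1.5427]
tray_four [ 0.6338 -0.1452 -1.3755] deg -78.8
   res [[-1.1, -0.6], [-0.3, -0.5], [0.7, -0.7], [-0.5, -0.8], [0.6, -1.5], [-0.7, -0.7], [-0.3, -1.0], [1.3, -1.2]]
    top [ 0.6323 -0.1459 -1.3763]
    scene [ 0.6369 -0.143  -1.373 ]
long_bolt [ 0.4529  0.3868 -0.2883] deg -16.5
   res [[-0.7, 0.4], [-0.6, -0.1], [-0.6, -0.3], [-0.8, -0.1]]
    top [ 0.4533  0.3855 -0.2887]
    scene [ 0.4521  0.3885 -0.2884]
short_bolt [ 0.436  -0.0472  0.0094] deg 0.5
   res [[0.6, 0.5], [0.2, -0.4], [1.2, -0.2], [-0.5, 1.3]]
    top [ 0.4361 -0.0463 -0.0017]
    scene [ 0.435  -0.0495  0.0374]
eye_nut [ 0.443  -0.2782 -0.3382] deg -19.4
   res [[0.6, -0.0], [-0.9, 0.7], [-0.4, 2.2], [-0.3, -0.5], [-0.3, -1.3]]
    top [ 0.4438 -0.2786 -0.3014]
    scene [ 0.4419 -0.2779 -0.497 ]
bracket [ 0.4391 -0.3923  3.0597] deg 175.3
   res [[0.4, -0.1], [0.5, 0.2], [0.1, -0.3], [0.0, 0.2], [0.4, -0.3], [0.5, 0.2], [0.9, 0.1], [0.4, 0.6], [0.0, 1.0]]
    top [ 0.439  -0.3916  3.0548]
    scene [ 0.4385 -0.3951  3.0692]
hex_nut [0.4304 0.2671 0.2296] deg 13.2
   res [[-0.0, 0.0], [-0.3, -0.1], [0.6, 0.5], [-0.7, -0.6], [1.0, 0.8], [-1.0, -0.7], [-0.9, -0.8], [0.8, 0.9]]
    top [0.4304 0.267  0.2296]
square_nut [ 0.4547  0.166  -0.853 ] deg -48.9
   res [[-0.0, 0.3], [-0.5, -0.2], [0.0, -0.1], [0.5, -0.0]]
    top [ 0.4547  0.166  -0.853 ]
```

```bash
cat > to.py <<'E'
import sys
from station import bot
from h import *
def st():
    o=bot.observe(); w,x,y,z=o["eef_rot"]; return o,R.from_quat([x,y,z,w])
def down(phi):
    a=np.radians(phi); X=np.array([np.cos(a),np.sin(a),0]); Z=np.array([0,0,-1.]); return R.from_matrix(np.c_[X,np.cross(Z,X),Z])
o,Rc=st(); p=np.array(o["tool_pos"])
M=Rc.as_matrix(); print("t %.2f"%o["time"],"pos",p.round(4),"phi %.1f"%np.degrees(np.arctan2(M[1,0],M[0,0])),"tilt %.2f"%np.degrees(np.arccos(-M[2,2])),"w %.4f"%o["gripper_width"],"F",o["force"].round(1),"q6 %.2f"%o["q"][5])
a=list(map(float,sys.argv[1:]))
for i in range(0,len(a),4):
    x,y,z,phi=a[i:i+4]
    d=M.T@(np.array([x,y,z])-p)*1000; r=np.degrees((Rc.inv()*down(phi)).as_rotvec())
    print("->",a[i:i+4],"d",d.round(1),"r",r.round(1))
E
python3 to.py .45 0 .24 0  .4597 .3848 .2 -16.5
python3 -c "
from h import *
s=pickle.load(open('s0.pkl','rb'))['top']
print([back(s,u,v,.045).round(3) for u,v in [(218,262),(266,263),(231,243),(258,280)]])"
```

```text
t 0.20 pos [ 0.2989 -0.6051  0.2389] phi 26.3 tilt 0.04 w 0.0855 F [-0.   0.1  0. ] q6 -0.04
-> [0.45, 0.0, 0.24, 0.0] d [ 403.5 -475.6   -0.8] r [-0.   0.  26.3]
-> [0.4597, 0.3848, 0.2, -16.5] d [ 582.6 -816.3   39.4] r [-0.   0.  42.8]
[array([0.425, 0.107, 0.045]), array([0.425, 0.006, 0.045]), array([0.466, 0.081, 0.045]), array([0.39 , 0.021, 0.045])]
```

Emit:
play_rows(plan=[32,-38,0,0,0,3,1,74,-88,0,0,0,7,1,120,-142,0,0,0,11,1,165,-195,0,0,0,15,1,210,-248,0,0,0,18,1,255,-300,0,0,0,22,1,300,-354,0,0,0,25,1,330,-390,0,0,0,26,1], newtons=60)

```text
time: 0.87
tool_pos: [0.3792, -0.2798, 0.239]
eef_rot: [-0.0, 1.0, 0.001, -0.0]
force: [0.5, -0.2, -0.1]
gripper_width: 0.0849
```

```bash
python3 to.py .4597 .3848 .2 -16.5
```

```text
t 0.87 pos [ 0.3792 -0.2798  0.239 ] phi 0.1 tilt 0.03 w 0.0849 F [ 0.5 -0.2 -0.1] q6 0.88
-> [0.4597, 0.3848, 0.2, -16.5] d [  81.3 -664.5   39.3] r [-0.   0.  16.6]
```

Emit:
play_rows(plan=[80,-664,39,0,0,16.6,1,80,-664,39,0,0,16.6,1,80,-664,39,0,0,16.6,1,80,-664,39,0,0,16.6,1,80,-664,39,0,0,16.6,1,80,-664,39,0,0,16.6,1,80,-664,39,0,0,16.6,1,80,-664,39,0,0,16.6,1])

```text
time: 1.53
tool_pos: [0.4173, 0.042, 0.2205]
eef_rot: [-0.0, 0.99, -0.144, 0.0]
force: [1.3, -0.9, -0.3]
gripper_width: 0.0851
```

```bash
python3 to.py .4597 .3848 .12 -16.5
```

```text
t 1.53 pos [0.4173 0.042  0.2205] phi -16.5 tilt 0.06 w 0.0851 F [ 1.3 -0.9 -0.3] q6 1.90
-> [0.4597, 0.3848, 0.12, -16.5] d [ -57.  -340.6  100.8] r [-0. -0. -0.]
```

Emit:
play_rows(plan=[-57,-341,70,0,0,0,1,-57,-341,70,0,0,0,1,-57,-341,70,0,0,0,1,-57,-341,70,0,0,0,1,-57,-341,70,0,0,0,1,-57,-341,70,0,0,0,1,-57,-341,70,0,0,0,1,-57,-341,70,0,0,0,1])

```text
time: 2.2
tool_pos: [0.4569, 0.3667, 0.1544]
eef_rot: [-0.0, 0.99, -0.144, 0.0]
force: [0.8, -0.6, 0.3]
gripper_width: 0.0852
```

```bash
python3 to.py .4597 .3848 .05 -16.5 .4597 .3848 .013 -16.5; python3 - <<'E'
from station import optics
from h import *
t=optics.snapshot("top"); crop(t,60,190,200,300,"lb1")
E
```

```text
t 2.20 pos [0.4569 0.3667 0.1544] phi -16.5 tilt 0.07 w 0.0852 F [ 0.8 -0.6  0.3] q6 2.49
-> [0.4597, 0.3848, 0.05, -16.5] d [ -2.5 -18.1 104.4] r [-0. -0. -0.]
-> [0.4597, 0.3848, 0.013, -16.5] d [ -2.6 -18.1 141.4] r [-0. -0. -0.]
lb1 scale 5.454545454545454
```

View pics/lb1.png

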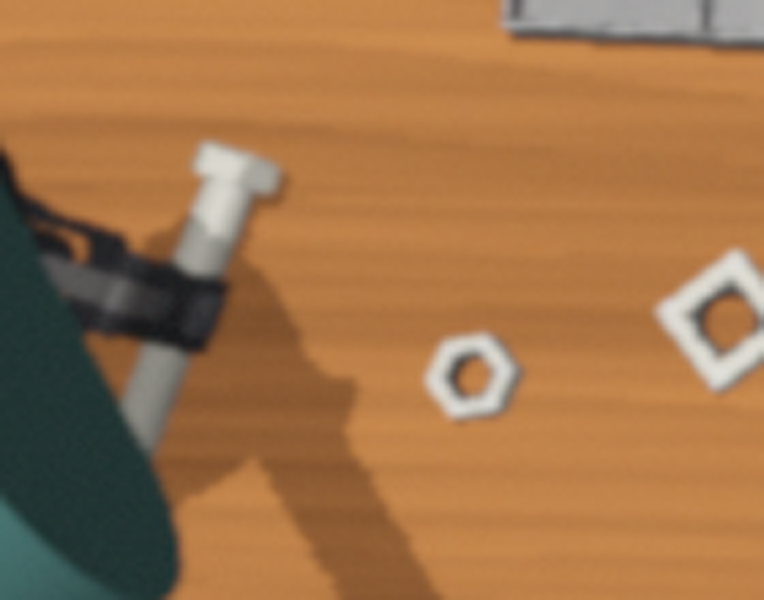

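Emit:
play_rows(plan=[-2.5,-18,60,0,0,0,0.5,-2.5,-18,85,0,0,0,0.4,-2.5,-18,110,0,0,0,0.4,-2.5,-18,120,0,0,0,0.4,-2.5,-18,127,0,0,0,0.4,-2.5,-18,133,0,0,0,0.4,-2.5,-18,138,0,0,0,0.4,-2.5,-18,140,0,0,0,0.4])

```text
time: 2.92
tool_pos: [0.4599, 0.3897, 0.0129]
eef_rot: [-0.001, 0.99, -0.143, -0.0]
force: [-0.2, 0.2, 0.4]
gripper_width: 0.034
```

```bash
python3 to.py .4597 .3848 .013 -16.5; python3 - <<'E'
from station import optics
from h import *
t=optics.snapshot("top"); crop(t,60,190,200,300,"lb2")
t=optics.snapshot("scene"); crop(t,360,190,480,290,"lb3")
E
```

```text
t 2.92 pos [0.4599 0.3897 0.0129] phi -16.4 tilt 0.12 w 0.0340 F [-0.2  0.2  0.4] q6 2.52
-> [0.4597, 0.3848, 0.013, -16.5] d [ 1.2  4.7 -0.2] r [-0.1  0.   0.1]
lb2 scale 5.454545454545454
lb3 scale 6.0
```

View pics/lb3.png

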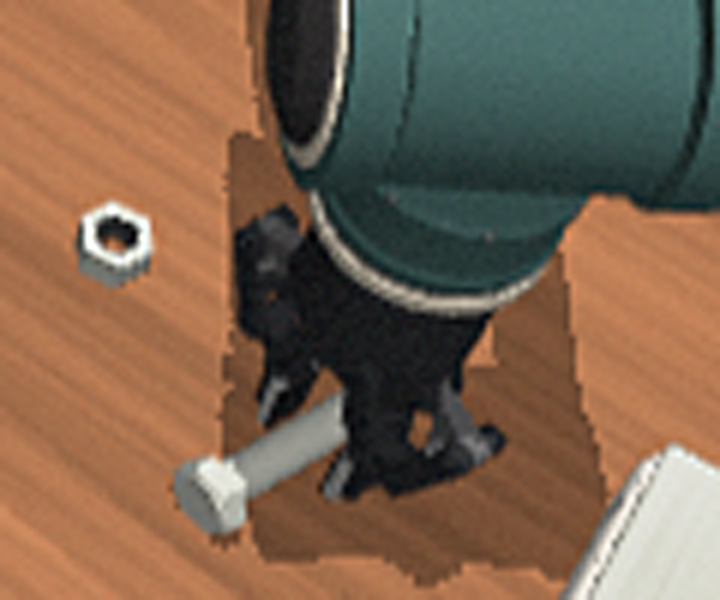

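Emit:
play_rows(plan=[1,4,0,0,0,0,0.4,1,4.5,0,0,0,0,0,1,4.5,0,0,0,0,0,1,4.5,0,0,0,0,0,1,4.5,0,0,0,0,0,1,4.5,0,0,0,0,0,1,4.5,0,0,0,0,0], newtons=80)

```text
time: 3.6
tool_pos: [0.4599, 0.3852, 0.0141]
eef_rot: [-0.001, 0.99, -0.143, 0.0]
force: [-1.9, -1.8, 7.6]
gripper_width: 0.017
```

Emit:
play_rows(plan=[0,0,-25,0,0,0,0,0,0,-60,0,0,0,0,0,0,-100,0,0,0,0,0,0,-100,0,0,0,0])

```text
time: 3.93
tool_pos: [0.4619, 0.3864, 0.1224]
eef_rot: [-0.005, 0.99, -0.143, 0.004]
force: [0.2, 0.7, -1.8]
gripper_width: 0.0169
```

```bash
python3 - <<'E'
from station import optics
from h import *
t=optics.snapshot("scene"); crop(t,300,150,480,290,"lb4")
E
python3 to.py .607 .1115 .10 88.6
```

```text
lb4 scale 4.285714285714286
t 3.98 pos [0.4612 0.3859 0.1187] phi -16.5 tilt 0.53 w 0.0168 F [ 0.   0.8 -4.8] q6 2.51
-> [0.607, 0.1115, 0.1, 88.6] d [217.5 222.   17.8] r [-1.000e-01 -6.000e-01 -1.051e+02]
```

View pics/lb4.png

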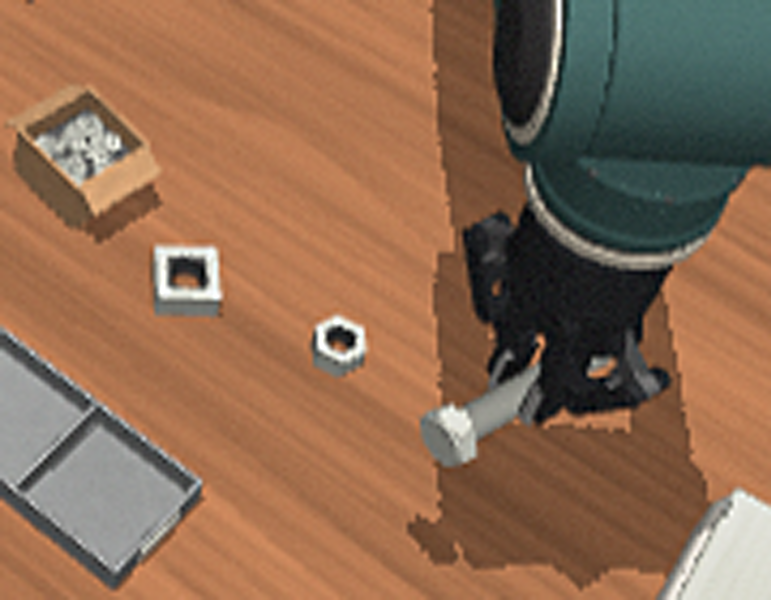

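Emit:
play_rows(plan=[20,20,0,0,0,-6,0,45,45,0,0,0,-12,0,70,72,0,0,0,-18,0,95,98,0,0,0,-25,0,120,123,0,0,0,-32,0,140,145,0,0,0,-39,0,155,160,0,0,0,-45,0,165,170,0,0,0,-50,0])

```text
time: 4.65
tool_pos: [0.5715, 0.1737, 0.1164]
eef_rot: [-0.002, 0.957, 0.29, 0.003]
force: [-0.2, 0.9, -4.0]
gripper_width: 0.0169
```

```bash

python3 to.py .607 .1115 .10 88.6
```

```text
t 4.65 pos [0.5715 0.1737 0.1164] phi 33.8 tilt 0.43 w 0.0169 F [-0.2  0.9 -4. ] q6 1.23
-> [0.607, 0.1115, 0.1, 88.6] d [-5.2 71.5 16.2] r [  0.1  -0.4 -54.8]
```

Emit:
play_rows(plan=[-1,10,2,0,0,-7,0,-2,20,4,0,0,-14,0,-3,30,8,0,0,-21,0,-4,42,10,0,0,-28,0,-5,54,13,0,0,-35,0,-5,64,16,0,0,-42,0,-5,70,16,0,0,-49,0,-5,71.5,16,0,0,-54.8,0])

```text
time: 5.32
tool_pos: [0.6069, 0.1105, 0.0983]
eef_rot: [-0.001, 0.714, 0.7, 0.003]
force: [-0.2, 0.8, -3.6]
gripper_width: 0.017
```

Emit:
play_rows(plan=[0,0,0,0,0,0,0,0,0,0,0,0,0,0])

```text
time: 5.48
tool_pos: [0.6062, 0.1102, 0.0968]
eef_rot: [-0.002, 0.715, 0.699, 0.002]
force: [0.5, 0.8, -3.3]
gripper_width: 0.0168
```

```bash
python3 - <<'E'
from station import optics
from h import *
t=optics.snapshot("scene"); crop(t,240,150,380,290,"lb5")
t=optics.snapshot("top"); crop(t,140,120,280,220,"lb6")
E
python3 to.py .607 .1115 .017 88.6
```

```text
lb5 scale 4.285714285714286
lb6 scale 5.714285714285714
t 5.58 pos [0.6064 0.1106 0.0975] phi 88.7 tilt 0.31 w 0.0166 F [ 0.1  0.4 -4.3] q6 0.16
-> [0.607, 0.1115, 0.017, 88.6] d [ 0.5  0.5 80.5] r [ 0.1 -0.3  0.1]
```

View pics/lb5.png

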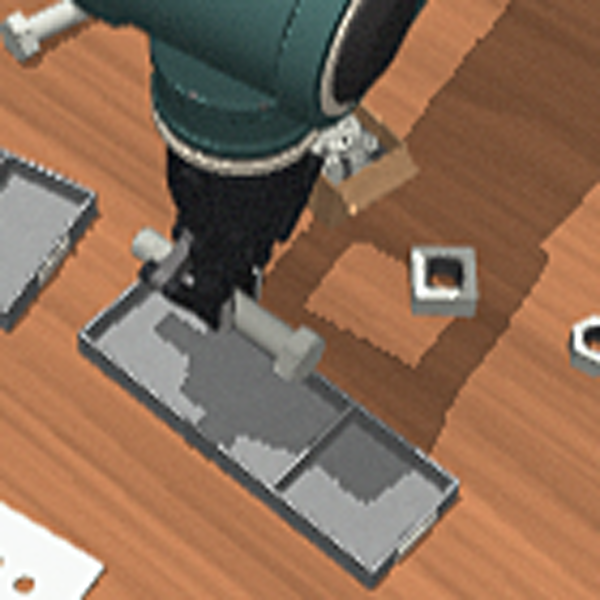

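View pics/lb6.png

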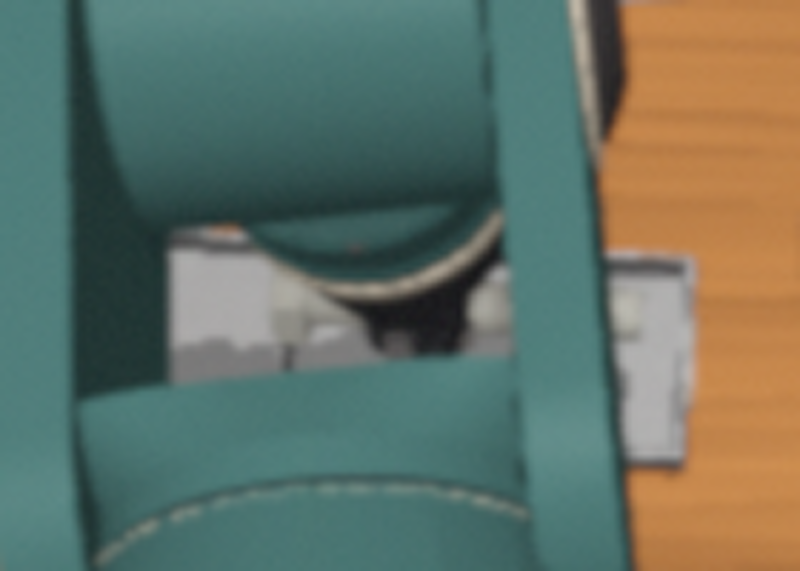

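```bash
python3 - <<'E'
from h import *
t=pickle.load(open('s0.pkl','rb'))['top'];s=pickle.load(open('s0.pkl','rb'))['scene']
f=lambda a,b:(140+a/5.714,120+b/5.714)
g=lambda a,b:(240+a/4.2857,150+b/4.2857)
print(back(t,*f(271,302),.1),back(t,*f(645,315),.093))
print(back(s,*g(302,358),.1),back(s,*g(143,243),.093))
E
```

```text
[0.60309902 0.17146428 0.1       ] [0.60327462 0.03684448 0.093     ]
[0.60853421 0.16815993 0.1       ] [0.60560452 0.04267311 0.093     ]
```

Emit:
play_rows(plan=[0.5,0.5,20,0,0,0,0,0.5,0.5,40,0,0,0,0,0.5,0.5,55,0,0,0,0,0.5,0.5,66,0,0,0,0,0.5,0.5,73,0,0,0,0,0.5,0.5,76,0,0,0,0,0.5,0.5,78,0,0,0,0,0.5,0.5,78,0,0,0,0])

```text
time: 6.25
tool_pos: [0.6073, 0.1116, 0.0199]
eef_rot: [-0.001, 0.715, 0.699, 0.003]
force: [0.6, 0.0, -3.9]
gripper_width: 0.017
```

```bash
python3 to.py .607 .1115 .017 88.6
```

```text
t 6.25 pos [0.6073 0.1116 0.0199] phi 88.7 tilt 0.32 w 0.0170 F [ 0.6  0.  -3.9] q6 0.16
-> [0.607, 0.1115, 0.017, 88.6] d [-0.1 -0.3  2.9] r [ 0.1 -0.3  0.1]
```

Emit:
play_rows(plan=[0,0,1.5,0,0,0,0,0,0,3,0,0,0,0,0,0,3.5,0,0,0,0,0,0,3.5,0,0,0,0])

```text
time: 6.58
tool_pos: [0.6077, 0.1116, 0.0172]
eef_rot: [-0.001, 0.715, 0.699, 0.003]
force: [-0.5, 0.0, 1.8]
gripper_width: 0.0169
```

Emit:
play_rows(plan=[0,0,0,0,0,0,0.35,0,0,0,0,0,0,0.35,0,0,0,0,0,0,0.35,0,0,0,0,0,0,0.35,0,0,-15,0,0,0,0.35,0,0,-45,0,0,0,0.35,0,0,-85,0,0,0,0.35,0,0,-120,0,0,0,0.35])

```text
time: 7.25
tool_pos: [0.607, 0.111, 0.1389]
eef_rot: [-0.001, 0.715, 0.699, 0.003]
force: [1.4, -0.3, 0.9]
gripper_width: 0.03
```

```bash
python3 to.py .48 -.2 .19 0 .443 -.278 .19 -19.4
```

```text
t 7.25 pos [0.607  0.111  0.1389] phi 88.7 tilt 0.34 w 0.0300 F [ 1.4 -0.3  0.9] q6 0.16
-> [0.48, -0.2, 0.19, 0.0] d [-313.5 -119.7  -53.1] r [-0.1 -0.4 88.7]
-> [0.443, -0.278, 0.19, -19.4] d [-392.4 -154.9  -53.7] r [ -0.2  -0.3 108.1]
```

Emit:
play_rows(plan=[-392,-155,-54,0,0,-71.9,0.6,-392,-155,-54,0,0,-71.9,0.6,-392,-155,-54,0,0,-71.9,0.6,-392,-155,-54,0,0,-71.9,0.6,-392,-155,-54,0,0,-71.9,0.6,-392,-155,-54,0,0,-71.9,0.6,-392,-155,-54,0,0,-71.9,0.6,-392,-155,-54,0,0,-71.9,0.6])

```text
time: 7.92
tool_pos: [0.4863, -0.1753, 0.1766]
eef_rot: [0.001, 0.321, 0.947, 0.003]
force: [0.3, 0.4, -0.3]
gripper_width: 0.051
```

```bash
python3 - <<'E'
from station import optics
from h import *
t=optics.snapshot("scene"); crop(t,185,85,365,290,"e1")
t=optics.snapshot("top"); crop(t,140,120,280,220,"e2")
E
python3 to.py .443 -.278 .19 160.6
```

```text
e1 scale 2.926829268292683
e2 scale 5.714285714285714
t 8.02 pos [ 0.4859 -0.1776  0.1772] phi 142.4 tilt 0.31 w 0.0515 F [0.8 0.7 0.2] q6 -1.32
-> [0.443, -0.278, 0.19, 160.6] d [ -27.3 -105.6  -13.4] r [  0.3   0.1 -18.2]
```

View pics/e1.png

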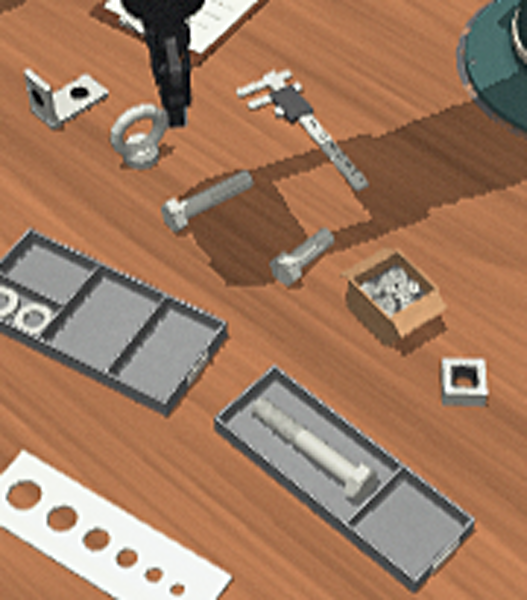

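View pics/e2.png

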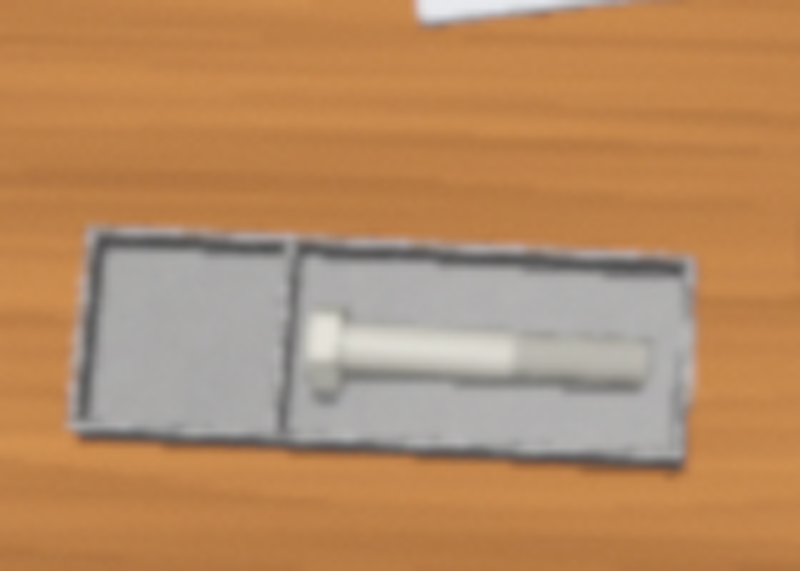

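Emit:
play_rows(plan=[-27,-106,-5,0,0,-18.2,0.6,-27,-106,0,0,0,-18.2,0.6,-27,-106,10,0,0,-18.2,0.6,-27,-106,25,0,0,-18.2,0.6,-27,-106,40,0,0,-18.2,0.6,-27,-106,40,0,0,-18.2,0.6])

```text
time: 8.52
tool_pos: [0.4417, -0.2775, 0.1336]
eef_rot: [-0.0, 0.17, 0.986, 0.003]
force: [-1.1, -0.9, -0.6]
gripper_width: 0.0513
```

```bash
python3 - <<'E'
from station import optics
from h import *
t=optics.snapshot("scene"); crop(t,185,65,265,155,"e3")
t=optics.snapshot("top"); crop(t,360,200,480,300,"e4")
E
python3 to.py .443 -.278 .058 160.6
```

```text
e3 scale 6.666666666666667
e4 scale 6.0
t 8.62 pos [ 0.4429 -0.2775  0.1366] phi 160.6 tilt 0.31 w 0.0510 F [ 1.5  0.2 -0.8] q6 -1.84
-> [0.443, -0.278, 0.058, 160.6] d [-0.2 -0.9 78.6] r [ 0.3  0.1 -0. ]
```

View pics/e3.png

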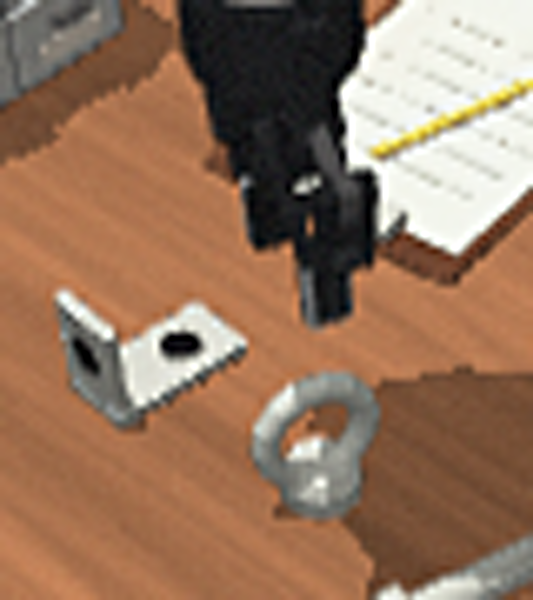

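View pics/e4.png

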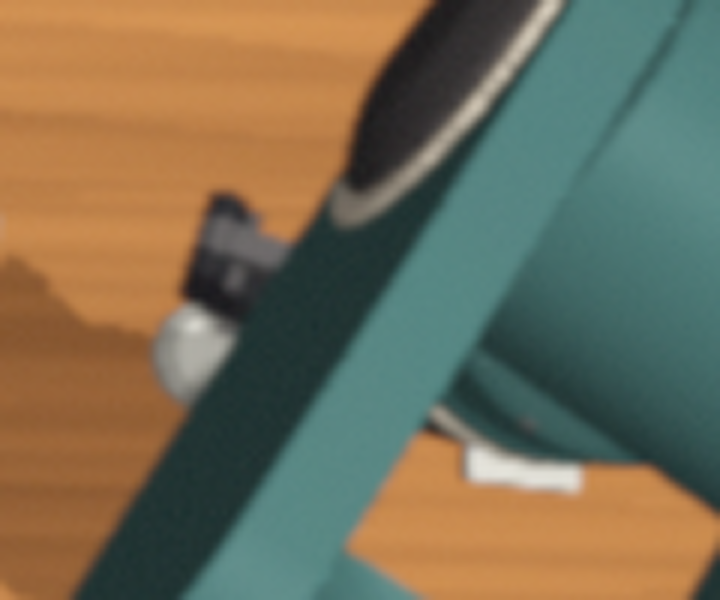

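Emit:
play_rows(plan=[0,-1,20,0,0,0,0.6,0,-1,40,0,0,0,0.6,0,-1,55,0,0,0,0.6,0,-1,65,0,0,0,0.6,0,-1,73,0,0,0,0.6,0,-1,78,0,0,0,0.6,0,-1,78,0,0,0,0.6,0,-1,78,0,0,0,0.6])

```text
time: 9.28
tool_pos: [0.4431, -0.2781, 0.0592]
eef_rot: [0.001, 0.169, 0.986, 0.002]
force: [-0.5, 0.0, 0.2]
gripper_width: 0.0514
```

```bash
python3 - <<'E'
from station import optics
from h import *
t=optics.snapshot("scene"); crop(t,185,65,265,155,"e5")
E
python3 to.py .443 -.278 .058 160.6
```

```text
e5 scale 6.666666666666667
t 9.33 pos [ 0.4431 -0.2783  0.0595] phi 160.6 tilt 0.32 w 0.0511 F [-0.1  0.6  0.4] q6 -1.85
-> [0.443, -0.278, 0.058, 160.6] d [0.2 0.2 1.5] r [ 0.3  0.1 -0. ]
```

View pics/e5.png

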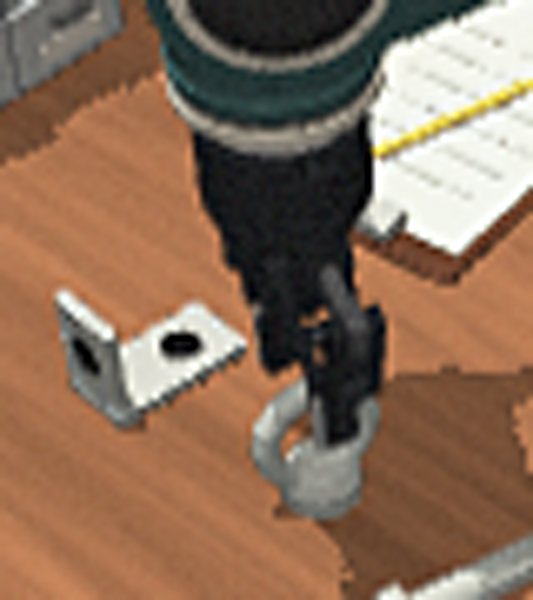

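Fingers straddle the ring top (finger at crop 340,430). Close and lift a bit.

Emit:
play_rows(plan=[0,0,1,0,0,0,0,0,0,1,0,0,0,0,0,0,1,0,0,0,0,0,0,1,0,0,0,0,0,0,1,0,0,0,0,0,0,1,0,0,0,0], newtons=80)

```text
time: 9.83
tool_pos: [0.4434, -0.2783, 0.059]
eef_rot: [0.002, 0.169, 0.986, 0.002]
force: [0.3, 1.6, 5.2]
gripper_width: 0.0115
```

Emit:
play_rows(plan=[0,0,-20,0,0,0,0,0,0,-50,0,0,0,0,0,0,-80,0,0,0,0,0,0,-100,0,0,0,0])

```text
time: 10.17
tool_pos: [0.4431, -0.2789, 0.1614]
eef_rot: [0.003, 0.169, 0.986, 0.002]
force: [0.4, 0.0, -1.5]
gripper_width: 0.011
```

```bash
python3 - <<'E'
from station import optics
from h import *
t=optics.snapshot("scene"); crop(t,185,45,265,155,"e6")
E
python3 to.py .610 .223 .17 160.6
```

```text
e6 scale 5.454545454545454
t 10.22 pos [ 0.444  -0.2795  0.1649] phi 160.6 tilt 0.52 w 0.0115 F [ 1.8 -1.7  3.7] q6 -1.85
-> [0.61, 0.223, 0.17, 160.6] d [ 10.6 529.2  -3.4] r [ 0.2  0.5 -0. ]
```

View pics/e6.png

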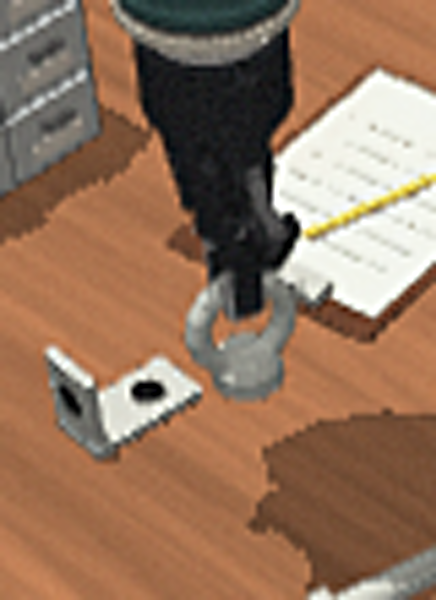

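Emit:
play_rows(plan=[0,12,0,0,0,0,0,1,35,-1,0,0,0,0,2,65,-3,0,0,0,0,3,98,-3,0,0,0,0,4,132,-3,0,0,0,0,5,166,-3,0,0,0,0,6,200,-3,0,0,0,0,7,230,-3,0,0,0,0])

```text
time: 10.88
tool_pos: [0.5136, -0.0577, 0.1672]
eef_rot: [0.004, 0.169, 0.986, 0.001]
force: [0.2, -1.0, -2.3]
gripper_width: 0.0114
```

```bash
python3 to.py .610 .223 .17 160.6
```

```text
t 10.88 pos [ 0.5136 -0.0577  0.1672] phi 160.6 tilt 0.43 w 0.0114 F [ 0.2 -1.  -2.3] q6 -1.39
-> [0.61, 0.223, 0.17, 160.6] d [  2.3 296.8  -1.8] r [ 0.2  0.4 -0. ]
```

Emit:
play_rows(plan=[0,38,0,0,0,0,0,0,75,0,0,0,0,0,1,112,0,0,0,0,0,1,150,0,0,0,0,0,2,187,0,0,0,0,0,2,222,0,0,0,0,0,2,250,0,0,0,0,0,2,270,0,0,0,0,0])

```text
time: 11.55
tool_pos: [0.601, 0.2007, 0.1662]
eef_rot: [0.003, 0.168, 0.986, 0.001]
force: [0.4, -0.6, -3.6]
gripper_width: 0.0115
```

Emit:
play_rows(plan=[0,12,0,0,0,0,0,0,18,0,0,0,0,0,0,18,0,0,0,0,0,0,18,0,0,0,0,0])

```text
time: 11.88
tool_pos: [0.6066, 0.2172, 0.1657]
eef_rot: [0.002, 0.168, 0.986, 0.0]
force: [-0.5, -0.6, -2.9]
gripper_width: 0.0117
```

```bash
python3 - <<'E'
from station import optics
from h import *
t=optics.snapshot("scene"); crop(t,250,120,390,290,"e7")
E
python3 to.py .610 .223 .0625 160.6
```

```text
e7 scale 3.5294117647058822
t 11.93 pos [0.6067 0.2168 0.166 ] phi 160.6 tilt 0.29 w 0.0110 F [ 0.3 -1.  -3.3] q6 -0.93
-> [0.61, 0.223, 0.0625, 160.6] d [ -0.6   6.7 103.5] r [0.1 0.3 0. ]
```

View pics/e7.png

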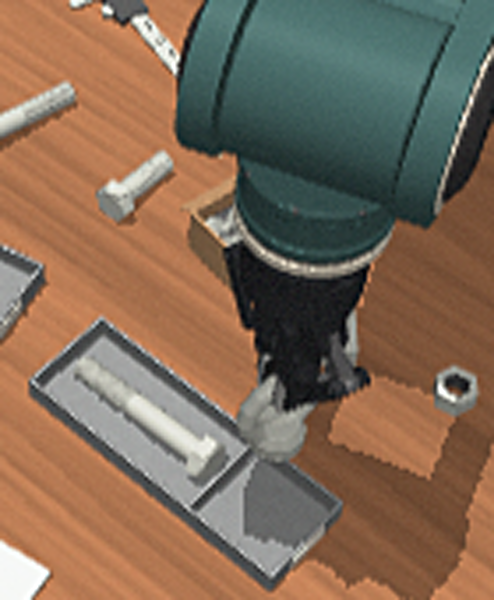

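Emit:
play_rows(plan=[-0.5,6.5,20,0,0,0,0,-0.5,6.5,42,0,0,0,0,-0.5,6.5,62,0,0,0,0,-0.5,6.5,78,0,0,0,0,-0.5,6.5,90,0,0,0,0,-0.5,6.5,97,0,0,0,0,-0.5,6.5,100,0,0,0,0,-0.5,6.5,100,0,0,0,0])

```text
time: 12.6
tool_pos: [0.6098, 0.2224, 0.066]
eef_rot: [0.002, 0.168, 0.986, 0.0]
force: [-0.7, 0.0, -2.0]
gripper_width: 0.0111
```

```bash
python3 to.py .610 .223 .0615 160.6
```

```text
t 12.60 pos [0.6098 0.2224 0.066 ] phi 160.6 tilt 0.28 w 0.0111 F [-0.7  0.  -2. ] q6 -0.92
-> [0.61, 0.223, 0.0615, 160.6] d [0.  0.6 4.5] r [0.1 0.3 0. ]
```

Emit:
play_rows(plan=[0,0,1.5,0,0,0,0,0,0,3,0,0,0,0,0,0,4,0,0,0,0,0,0,4,0,0,0,0,0,0,4,0,0,0,0])

```text
time: 13.02
tool_pos: [0.61, 0.2225, 0.0623]
eef_rot: [0.003, 0.168, 0.986, 0.001]
force: [-0.3, 0.9, -3.0]
gripper_width: 0.0115
```

```bash
python3 to.py .610 .223 .0615 160.6
```

```text
t 13.02 pos [0.61   0.2225 0.0623] phi 160.6 tilt 0.30 w 0.0115 F [-0.3  0.9 -3. ] q6 -0.92
-> [0.61, 0.223, 0.0615, 160.6] d [0.1 0.5 0.8] r [0.1 0.3 0. ]
```

Emit:
play_rows(plan=[0,0,1,0,0,0,0,0,0,1.5,0,0,0,0,0,0,1.5,0,0,0,0])

```text
time: 13.27
tool_pos: [0.6105, 0.2228, 0.062]
eef_rot: [0.003, 0.168, 0.986, 0.001]
force: [-0.6, -0.6, 5.0]
gripper_width: 0.0115
```

Contact. Release and rise.

Emit:
play_rows(plan=[0,0,0,0,0,0,0.3,0,0,0,0,0,0,0.5,0,0,0,0,0,0,0.5,0,0,0,0,0,0,0.5,0,0,-20,0,0,0,0.5,0,0,-50,0,0,0,0.5,0,0,-90,0,0,0,0.5,0,0,-120,0,0,0,0.5])

```text
time: 13.93
tool_pos: [0.6097, 0.2227, 0.1846]
eef_rot: [0.004, 0.168, 0.986, 0.001]
force: [-0.3, -0.6, 1.2]
gripper_width: 0.0426
```

```bash
python3 to.py .475 -.395 .18 85.3
```

```text
t 13.93 pos [0.6097 0.2227 0.1846] phi 160.6 tilt 0.44 w 0.0426 F [-0.3 -0.6  1.2] q6 -0.92
-> [0.475, -0.395, 0.18, 85.3] d [ -77.8 -627.4    2.8] r [ 0.4  0.2 75.3]
```

Emit:
play_rows(plan=[-78,-627,0,0,0,75.3,0.5,-78,-627,0,0,0,75.3,0.5,-78,-627,0,0,0,75.3,0.5,-78,-627,0,0,0,75.3,0.5,-78,-627,0,0,0,75.3,0.5,-78,-627,0,0,0,75.3,0.5,-78,-627,0,0,0,75.3,0.5,-78,-627,0,0,0,75.3,0.5])

```text
time: 14.6
tool_pos: [0.5379, -0.1048, 0.1826]
eef_rot: [0.003, 0.623, 0.783, 0.003]
force: [0.9, 0.7, 0.1]
gripper_width: 0.0426
```

```bash
python3 to.py .475 -.395 .16 85.3
```

```text
t 14.60 pos [ 0.5379 -0.1048  0.1826] phi 103.0 tilt 0.46 w 0.0426 F [0.9 0.7 0.1] q6 -0.47
-> [0.475, -0.395, 0.16, 85.3] d [-268.6 -126.7   21.8] r [ 0.5 -0.  17.7]
```

Emit:
play_rows(plan=[-268,-127,22,0,0,17.7,0.5,-268,-127,22,0,0,17.7,0.5,-268,-127,22,0,0,17.7,0.5,-268,-127,22,0,0,17.7,0.5,-268,-127,22,0,0,17.7,0.5,-268,-127,22,0,0,17.7,0.5,-268,-127,22,0,0,17.7,0.5,-268,-127,22,0,0,17.7,0.5])

```text
time: 15.27
tool_pos: [0.4725, -0.3992, 0.1588]
eef_rot: [0.002, 0.737, 0.676, 0.003]
force: [-0.9, -0.4, -0.5]
gripper_width: 0.0427
```

```bash
python3 - <<'E'
from station import optics
from h import *
t=optics.snapshot("scene"); crop(t,165,25,265,155,"b1");crop(t,250,140,390,290,"b2")
t=optics.snapshot("top"); crop(t,140,120,280,220,"b3"); crop(t,400,200,520,300,"b4")
E
python3 to.py .475 -.395 .045 85.3
```

```text
b1 scale 4.615384615384615
b2 scale 4.0
b3 scale 5.714285714285714
b4 scale 6.0
t 15.37 pos [ 0.4737 -0.3961  0.1591] phi 85.1 tilt 0.41 w 0.0424 F [0.3 0.3 0.3] q6 -0.66
-> [0.475, -0.395, 0.045, 85.3] d [  0.9   0.5 114.1] r [ 0.4 -0.1 -0.2]
```

View pics/b1.png

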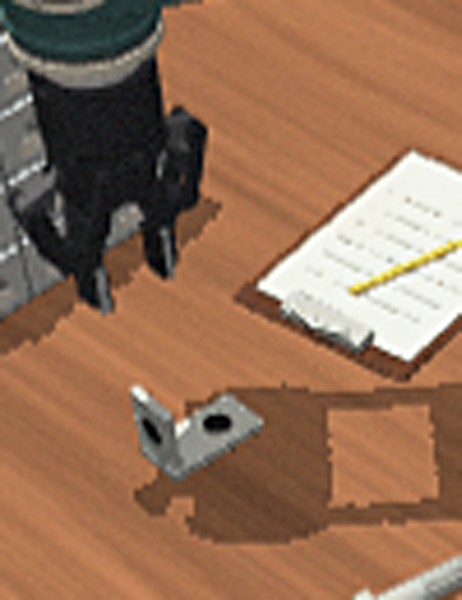

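View pics/b2.png

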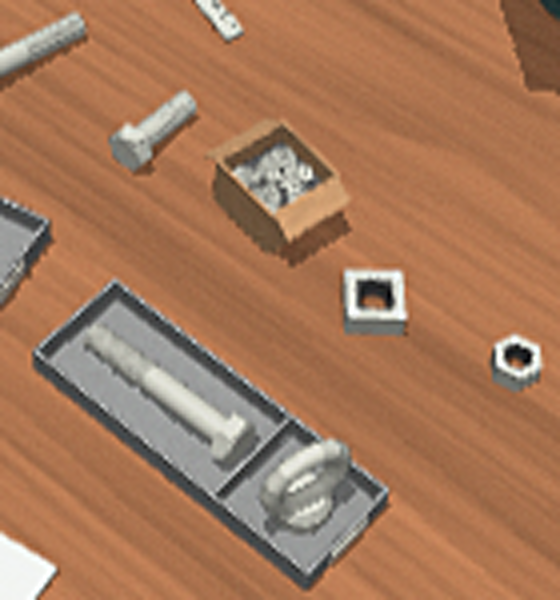

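View pics/b3.png

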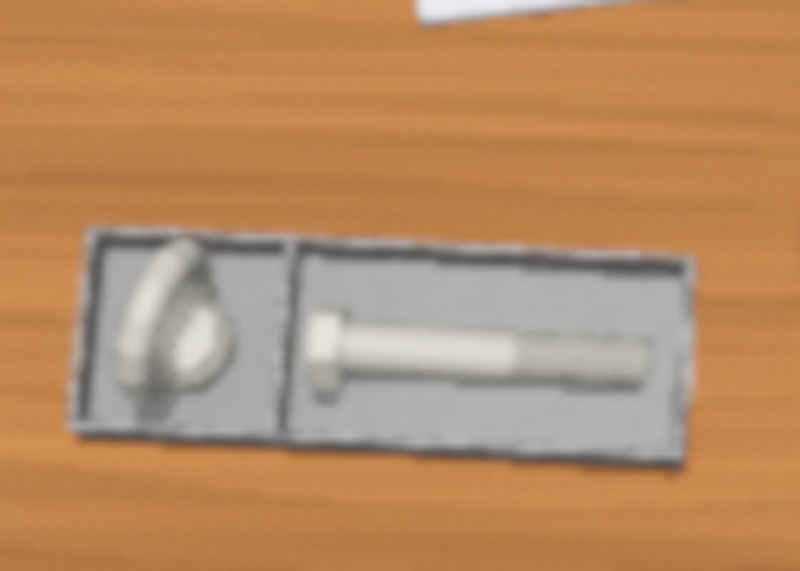

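View pics/b4.png

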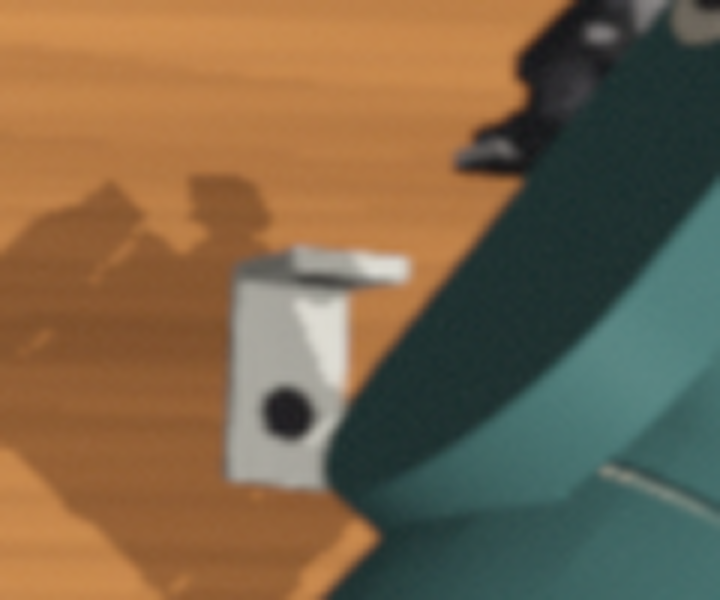

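Emit:
play_rows(plan=[1,0.5,25,0,0,0,0.5,1,0.5,50,0,0,0,0.5,1,0.5,70,0,0,0,0.5,1,0.5,88,0,0,0,0.5,1,0.5,100,0,0,0,0.5,1,0.5,110,0,0,0,0.5,1,0.5,114,0,0,0,0.5,1,0.5,114,0,0,0,0.5])

```text
time: 16.03
tool_pos: [0.4752, -0.3944, 0.0447]
eef_rot: [0.001, 0.736, 0.677, 0.003]
force: [-0.3, 0.5, -0.6]
gripper_width: 0.0428
```

```bash
python3 - <<'E'
from station import optics
from h import *
t=optics.snapshot("scene"); crop(t,165,55,265,155,"b5")
t=optics.snapshot("top"); crop(t,400,200,520,300,"b6")
E
python3 to.py .475 -.395 .045 85.3
```

```text
b5 scale 6.0
b6 scale 6.0
t 16.13 pos [ 0.4755 -0.395   0.046 ] phi 85.1 tilt 0.45 w 0.0425 F [-0.3 -1.  -0.1] q6 -0.65
-> [0.475, -0.395, 0.045, 85.3] d [-0.  -0.5  1. ] r [ 0.4 -0.1 -0.2]
```

View pics/b5.png

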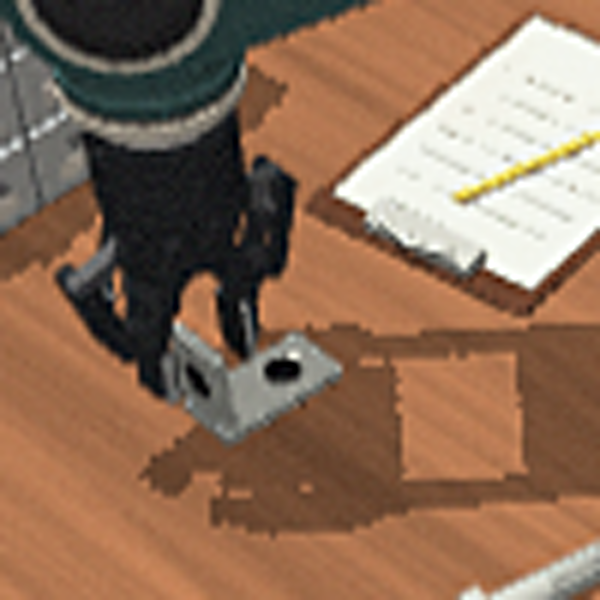

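View pics/b6.png

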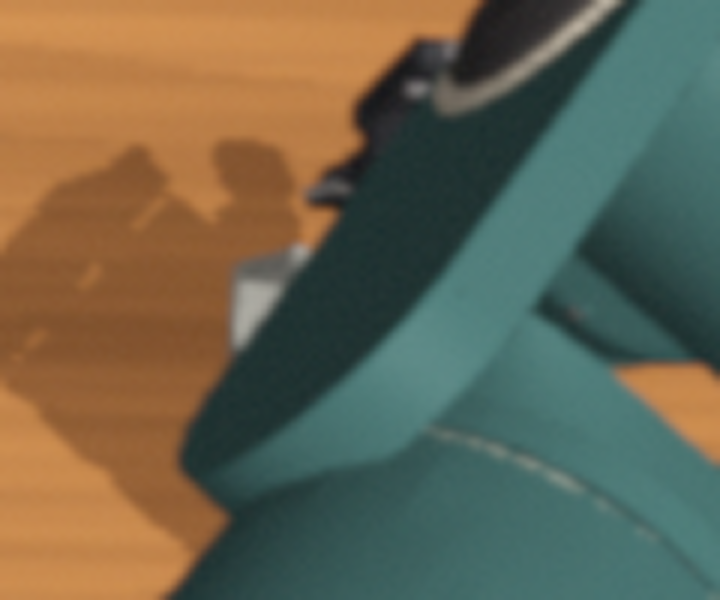

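```bash
python3 - <<'E'
from h import *
s=pickle.load(open('s0.pkl','rb'))['scene']
M=pos(.4391,-.3923,np.radians(175.3),np.array([[-36,20,60],[-36,-20,60],[-36,0,60]])/1000)
for P in list(M)+[[.4965,-.395,.037],[.511,-.395,.037],[.454,-.395,.037]]:
    print(np.round(P,3),((proj(s,P)[0]-[165,55]+.5)*6).round())
E
```

```text
[ 0.473 -0.415  0.06 ] [177. 326.]
[ 0.477 -0.375  0.06 ] [224. 365.]
[ 0.475 -0.395  0.06 ] [200. 345.]
[ 0.496 -0.395  0.037] [176. 399.]
[ 0.511 -0.395  0.037] [156. 413.]
[ 0.454 -0.395  0.037] [235. 357.]
```

Emit:
play_rows(plan=[0,0,0,0,0,0,0,0,0,0,0,0,0,0,0,0,0,0,0,0,0,0,0,0,0,0,0,0,0,0,0,0,0,0,0,0,0,0,0,0,0,0], newtons=90)

```text
time: 16.63
tool_pos: [0.4758, -0.3953, 0.0471]
eef_rot: [0.003, 0.737, 0.676, 0.003]
force: [-0.5, 1.0, 5.9]
gripper_width: 0.006
```

Emit:
play_rows(plan=[0,0,-15,0,0,0,0,0,0,-40,0,0,0,0,0,0,-70,0,0,0,0,0,0,-90,0,0,0,0])

```text
time: 16.97
tool_pos: [0.4751, -0.3956, 0.1396]
eef_rot: [0.004, 0.737, 0.676, 0.003]
force: [-0.2, -0.3, -2.1]
gripper_width: 0.0058
```

```bash
python3 - <<'E'
from station import optics
from h import *
t=optics.snapshot("scene"); crop(t,165,35,265,155,"b7")
E
python3 to.py .653 -.0568 .135 101.2
```

```text
b7 scale 5.0
t 17.02 pos [ 0.4761 -0.3964  0.1435] phi 85.1 tilt 0.79 w 0.0059 F [ 0.7 -0.6  2.5] q6 -0.65
-> [0.653, -0.0568, 0.135, 101.2] d [353.5 147.3   9.6] r [  0.8   0.3 -16.1]
```

View pics/b7.png

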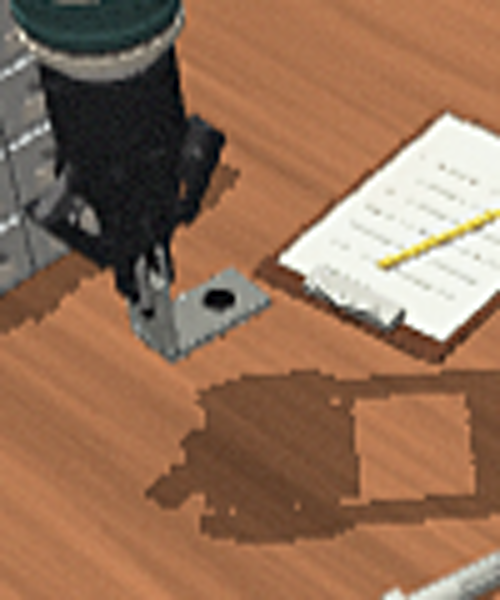

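Emit:
play_rows(plan=[12,5,0,0,0,0,0,35,14,0,0,0,-2,0,65,27,0,0,0,-4,0,98,41,0,0,0,-6,0,132,55,2,0,0,-8,0,166,69,3,0,0,-10,0,200,83,4,0,0,-12,0,230,96,4,0,0,-14,0])

```text
time: 17.68
tool_pos: [0.5916, -0.1726, 0.1389]
eef_rot: [0.006, 0.648, 0.762, 0.003]
force: [0.2, -1.2, -2.4]
gripper_width: 0.006
```

```bash
python3 to.py .653 -.0568 .135 101.2
```

```text
t 17.68 pos [ 0.5916 -0.1726  0.1389] phi 99.2 tilt 0.71 w 0.0060 F [ 0.2 -1.2 -2.4] q6 -0.49
-> [0.653, -0.0568, 0.135, 101.2] d [104.5  79.2   4.3] r [ 0.6  0.3 -2. ]
```

Emit:
play_rows(plan=[28,21,0,0,0,-1,0,55,42,2,0,0,-2,0,80,61,4,0.3,0.1,-2,0,95,72,4,0.6,0.3,-2,0,102,78,4,0.6,0.3,-2,0,104.5,79,4,0.6,0.3,-2,0,104.5,79,4,0.6,0.3,-2,0,104.5,79,4,0.6,0.3,-2,0])

```text
time: 18.35
tool_pos: [0.6523, -0.0575, 0.135]
eef_rot: [0.0, 0.635, 0.773, 0.0]
force: [-1.0, -0.0, -2.4]
gripper_width: 0.0061
```

```bash
python3 - <<'E'
from station import optics
from h import *
t=optics.snapshot("scene"); crop(t,165,90,285,230,"b8")
t=optics.snapshot("top"); crop(t,270,120,400,220,"b9")
E
python3 to.py .653 -.0568 .050 101.2
```

```text
b8 scale 4.285714285714286
b9 scale 6.0
t 18.45 pos [ 0.6524 -0.0578  0.1353] phi 101.2 tilt 0.05 w 0.0058 F [ 0.7 -0.6 -2.8] q6 -0.32
-> [0.653, -0.0568, 0.05, 101.2] d [ 0.8  0.7 85.3] r [ 0.  0. -0.]
```

View pics/b8.png

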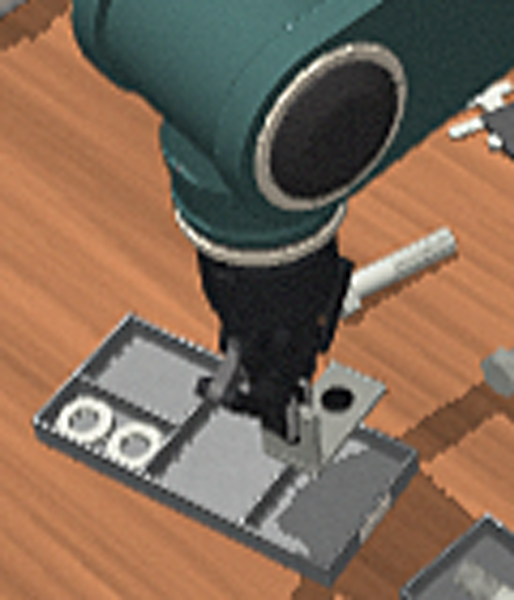

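View pics/b9.png

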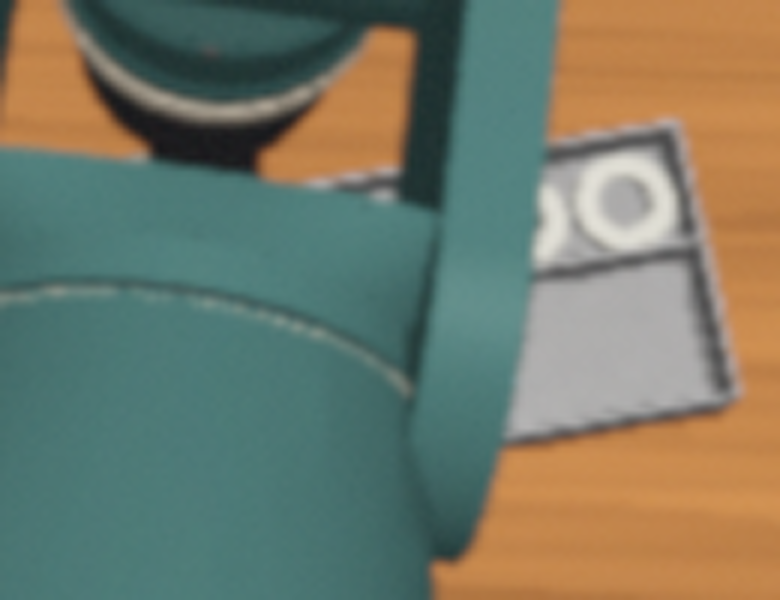

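```bash
python3 - <<'E'
from h import *
s=pickle.load(open('s0.pkl','rb'))['scene']
g=lambda a,b:(165+a/4.2857-.4,90+b/4.2857-.4)
T=(.6338,-.1452,np.radians(-78.8))
c,sn=np.cos(T[2]),np.sin(T[2])
for a,b,z in [(318,470,.088),(265,450,.088),(387,385,.096)]:
    P=back(s,*g(a,b),z); d=P[:2]-T[:2]; print(P.round(4),"tray local",np.round([(c*d[0]+sn*d[1])*1000,(-sn*d[0]+c*d[1])*1000],1))
E
```

```text
[ 0.6459 -0.0434  0.088 ] tray local [-97.5  31.6]
[ 0.6568 -0.0786  0.088 ] tray local [-60.9  35.5]
[ 0.5734 -0.0533  0.096 ] tray local [-101.9  -41.4]
```

Emit:
play_rows(plan=[0.5,0.5,18,0,0,0,0,0.5,0.5,36,0,0,0,0,0.5,0.5,52,0,0,0,0,0.5,0.5,66,0,0,0,0,0.5,0.5,75,0,0,0,0,0.5,0.5,80,0,0,0,0,0.5,0.5,82,0,0,0,0,0.5,0.5,82,0,0,0,0])

```text
time: 19.12
tool_pos: [0.653, -0.0573, 0.0535]
eef_rot: [0.0, 0.635, 0.773, 0.0]
force: [-0.1, -0.4, -3.2]
gripper_width: 0.0064
```

Emit:
play_rows(plan=[0,0,1,0,0,0,0,0,0,2,0,0,0,0,0,0,2.5,0,0,0,0,0,0,2.5,0,0,0,0])

```text
time: 19.45
tool_pos: [0.653, -0.0573, 0.0512]
eef_rot: [0.001, 0.635, 0.773, 0.0]
force: [-1.0, -0.7, -2.8]
gripper_width: 0.0058
```

Emit:
play_rows(plan=[0,0,1,0,0,0,0,0,0,1.5,0,0,0,0,0,0,1.5,0,0,0,0])

```text
time: 19.7
tool_pos: [0.6532, -0.0573, 0.0501]
eef_rot: [0.001, 0.635, 0.773, 0.001]
force: [-0.4, 0.7, 1.0]
gripper_width: 0.0058
```

Emit:
play_rows(plan=[0,0,0.5,0,0,0,0,0,0,0.5,0,0,0,0.3,0,0,0,0,0,0,0.35,0,0,0,0,0,0,0.35,0,0,-15,0,0,0,0.35,0,0,-40,0,0,0,0.35,0,0,-80,0,0,0,0.35,0,0,-115,0,0,0,0.35])

```text
time: 20.37
tool_pos: [0.6527, -0.0573, 0.1678]
eef_rot: [0.001, 0.635, 0.773, 0.001]
force: [0.3, -0.6, 0.7]
gripper_width: 0.0299
```

```bash
python3 to.py .442 -.0475 .16 0.5  .442 -.0475 .16 180.5
```

```text
t 20.37 pos [ 0.6527 -0.0573  0.1678] phi 101.2 tilt 0.11 w 0.0299 F [ 0.3 -0.6  0.7] q6 -0.32
-> [0.442, -0.0475, 0.16, 0.5] d [  50.5 -204.8    7.4] r [ 1.000e-01 -1.000e-01  1.007e+02]
-> [0.442, -0.0475, 0.16, 180.5] d [  50.5 -204.8    7.4] r [  0.1   0.1 -79.3]
```

Emit:
play_rows(plan=[6,-25,0,0,0,-7,0.45,12,-50,0,0,0,-14,0.45,18,-75,0,0,0,-21,0.45,25,-100,0,0,0,-28,0.45,32,-130,0,0,0,-35,0.45,38,-155,0,0,0,-42,0.45,44,-180,0,0,0,-49,0.45,50,-204,0,0,0,-56,0.45])

```text
time: 21.03
tool_pos: [0.4416, -0.0477, 0.1685]
eef_rot: [0.001, 0.195, 0.981, 0.0]
force: [0.1, 0.3, 0.2]
gripper_width: 0.0386
```

```bash
python3 to.py .442 -.0475 .12 180.5
```

```text
t 21.03 pos [ 0.4416 -0.0477  0.1685] phi 157.5 tilt 0.17 w 0.0386 F [0.1 0.3 0.2] q6 -1.34
-> [0.442, -0.0475, 0.12, 180.5] d [-0.2  0.3 48.5] r [  0.    0.2 -23. ]
```

Emit:
play_rows(plan=[0,0,5,0,0,-7,0.45,0,0,15,0,0,-14,0.45,0,0,28,0,0,-21,0.45,0,0,40,0,0,-23,0.45,0,0,48,0,0,-23,0.45,0,0,48,0,0,-23,0.45])

```text
time: 21.53
tool_pos: [0.4412, -0.0476, 0.1197]
eef_rot: [0.001, -0.004, 1.0, -0.0]
force: [-0.4, 0.5, 0.2]
gripper_width: 0.0382
```

```bash
python3 - <<'E'
from station import optics
from h import *
t=optics.snapshot("scene"); crop(t,165,90,345,230,"c1")
t=optics.snapshot("top"); crop(t,230,120,400,290,"c2")
E
python3 to.py .442 -.0475 .013 180.5
```

```text
c1 scale 4.285714285714286
c2 scale 3.5294117647058822
t 21.63 pos [ 0.4419 -0.0477  0.1212] phi -179.6 tilt 0.19 w 0.0384 F [ 0.1 -0.4 -0.6] q6 -1.74
-> [0.442, -0.0475, 0.013, 180.5] d [  0.2   0.3 108.2] r [-0.   0.2 -0.1]
```

View pics/c1.png

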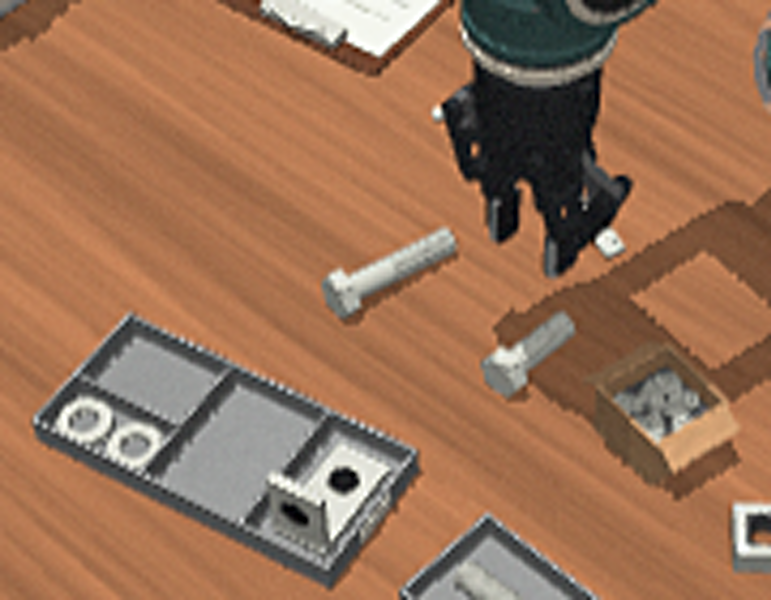

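View pics/c2.png

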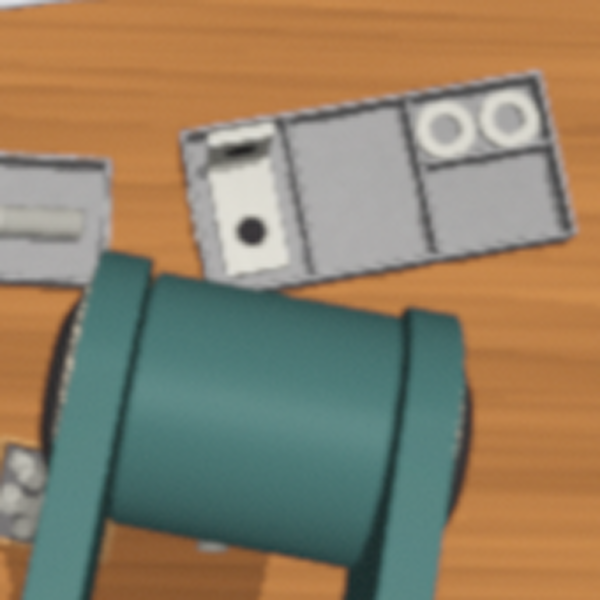

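Emit:
play_rows(plan=[0,0.5,25,0,0,0,0.37,0,0.5,50,0,0,0,0.37,0,0.5,65,0,0,0,0.37,0,0.5,75,0,0,0,0.37,0,0.5,75,0,0,0,0.37])

```text
time: 22.05
tool_pos: [0.4416, -0.0471, 0.0451]
eef_rot: [0.001, -0.003, 1.0, -0.0]
force: [0.5, -0.5, -0.4]
gripper_width: 0.0316
```

```bash
python3 - <<'E'
from station import optics
from h import *
t=optics.snapshot("scene"); crop(t,225,85,345,195,"c3")
E
python3 to.py .442 -.0475 .013 180.5
```

```text
c3 scale 5.454545454545454
t 22.10 pos [ 0.4421 -0.0473  0.0464] phi -179.6 tilt 0.15 w 0.0319 F [-0.6  0.4  0.6] q6 -1.74
-> [0.442, -0.0475, 0.013, 180.5] d [ 0.2 -0.2 33.4] r [-0.   0.1 -0.1]
```

View pics/c3.png

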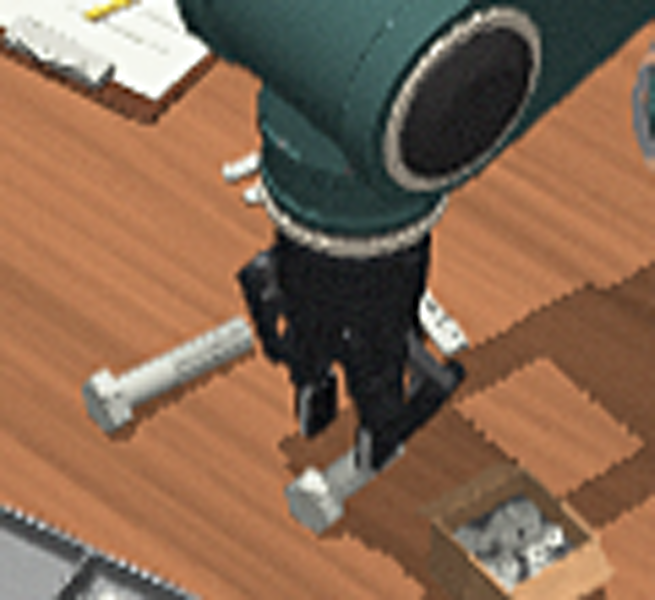

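Emit:
play_rows(plan=[0,0,8,0,0,0,0.37,0,0,16,0,0,0,0.37,0,0,23,0,0,0,0.37,0,0,28,0,0,0,0.37,0,0,31,0,0,0,0.37,0,0,33,0,0,0,0.37,0,0,33,0,0,0,0.37])

```text
time: 22.68
tool_pos: [0.4421, -0.0472, 0.0131]
eef_rot: [0.001, -0.003, 1.0, -0.0]
force: [-0.3, -0.3, -1.7]
gripper_width: 0.0316
```

```bash
python3 - <<'E'
from station import optics
from h import *
t=optics.snapshot("scene"); crop(t,225,85,345,195,"c4")
E
python3 to.py .442 -.0475 .013 180.5
```

```text
c4 scale 5.454545454545454
t 22.73 pos [ 0.4422 -0.0473  0.0134] phi -179.6 tilt 0.14 w 0.0316 F [-0.3  0.2 -0.2] q6 -1.74
-> [0.442, -0.0475, 0.013, 180.5] d [ 0.2 -0.2  0.4] r [-0.   0.1 -0.1]
```

View pics/c4.png

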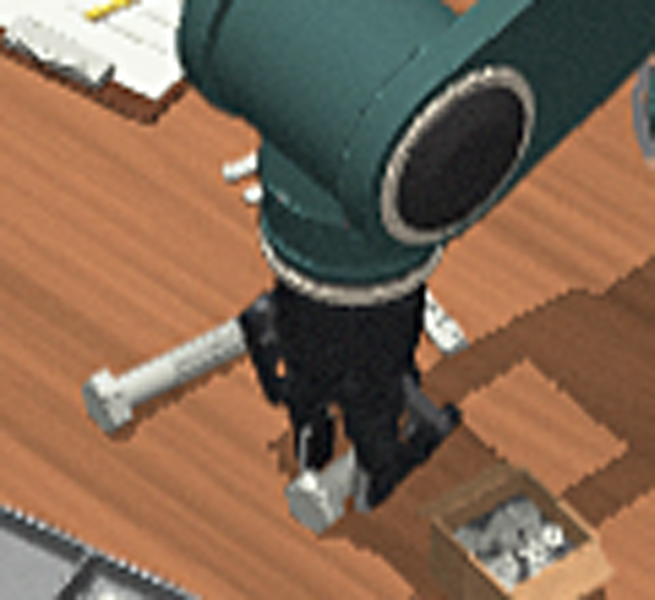

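Emit:
play_rows(plan=[0,0,0,0,0,0,0,0,0,0,0,0,0,0,0,0,0,0,0,0,0,0,0,0,0,0,0,0,0,0,0,0,0,0,0], newtons=80)

```text
time: 23.15
tool_pos: [0.4426, -0.0473, 0.014]
eef_rot: [0.002, -0.003, 1.0, -0.0]
force: [0.2, 0.8, 6.1]
gripper_width: 0.0171
```

Emit:
play_rows(plan=[0,0,-15,0,0,0,0,0,0,-45,0,0,0,0,0,0,-75,0,0,0,0,0,0,-95,0,0,0,0])

```text
time: 23.48
tool_pos: [0.4424, -0.0473, 0.1113]
eef_rot: [0.002, -0.003, 1.0, -0.0]
force: [1.4, -0.0, -1.8]
gripper_width: 0.0169
```

```bash
python3 - <<'E'
from station import optics
from h import *
t=optics.snapshot("scene"); crop(t,225,85,345,195,"c5")
E
python3 to.py .638 -.134 .12 191.2
```

```text
c5 scale 5.454545454545454
t 23.53 pos [ 0.4437 -0.0475  0.1147] phi -179.6 tilt 0.51 w 0.0170 F [ 1.9 -0.7  3.4] q6 -1.74
-> [0.638, -0.134, 0.12, 191.2] d [-193.7  -87.8   -3.5] r [ -0.1   0.5 -10.8]
```

View pics/c5.png

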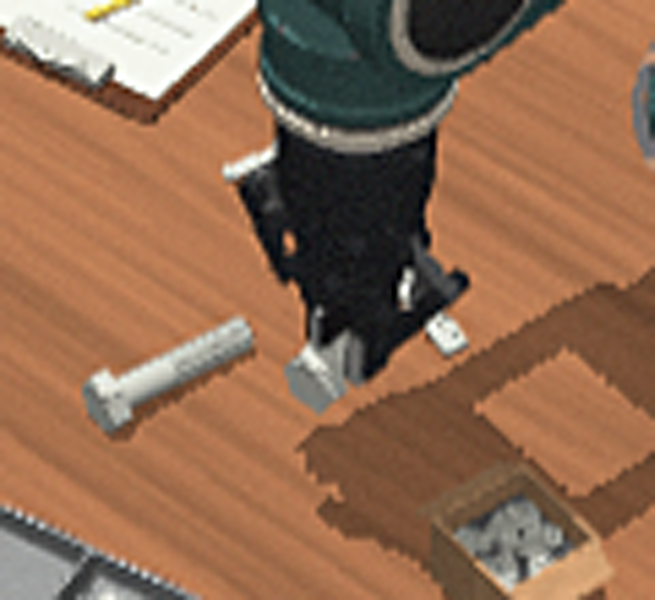

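Emit:
play_rows(plan=[-15,-7,-2,0,0,-1,0,-45,-21,-5,0,0,-3,0,-78,-36,-5,0,0.2,-5,0,-112,-52,-5,0,0.3,-7,0,-145,-68,-5,0,0.5,-9,0,-172,-82,-5,0,0.5,-10.8,0,-188,-88,-5,0,0.5,-10.8,0,-194,-91,-5,0,0.5,-10.8,0])

```text
time: 24.2
tool_pos: [0.6397, -0.138, 0.1198]
eef_rot: [-0.001, -0.097, 0.995, -0.001]
force: [-1.1, 0.4, -3.0]
gripper_width: 0.017
```

Emit:
play_rows(plan=[-1,-1,0,0,0,0,0,-1,-1,0,0,0,0,0,-1,-1,0,0,0,0,0])

```text
time: 24.45
tool_pos: [0.64, -0.1384, 0.1194]
eef_rot: [-0.001, -0.097, 0.995, -0.001]
force: [-0.9, 0.2, -2.3]
gripper_width: 0.0169
```

```bash
python3 - <<'E'
from station import optics
from h import *
t=optics.snapshot("scene"); crop(t,165,85,285,230,"c6")
t=optics.snapshot("top"); crop(t,270,120,400,220,"c7")
E
python3 to.py .639 -.138 .017 191.2
```

```text
c6 scale 4.137931034482759
c7 scale 6.0
t 24.55 pos [ 0.6401 -0.1384  0.12  ] phi -168.8 tilt 0.13 w 0.0170 F [-0.6  0.1 -2.6] q6 -2.02
-> [0.639, -0.138, 0.017, 191.2] d [  0.9   0.8 103. ] r [-0.1 -0.1 -0. ]
```

View pics/c6.png

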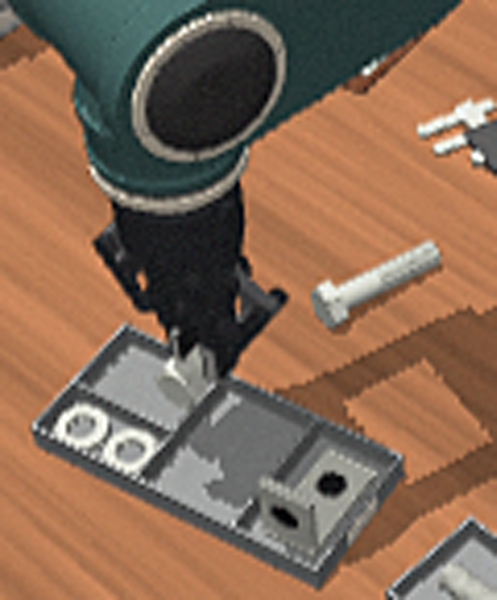

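View pics/c7.png

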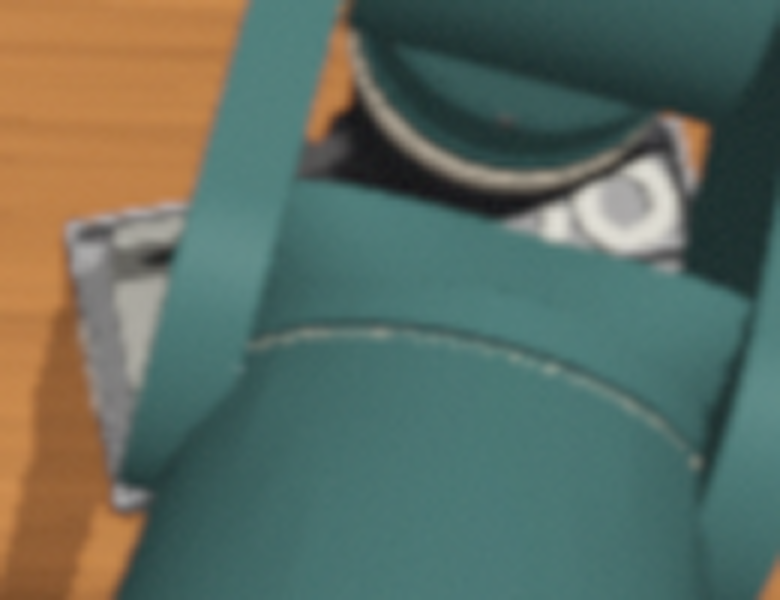

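Emit:
play_rows(plan=[1,3,22,0,0,0,0,1,3,45,0,0,0,0,1,3,65,0,0,0,0,1,3,80,0,0,0,0,1,3,91,0,0,0,0,1,3,97,0,0,0,0,1,3,100,0,0,0,0,1,3,100,0,0,0,0])

```text
time: 25.22
tool_pos: [0.6385, -0.1358, 0.0201]
eef_rot: [-0.001, -0.097, 0.995, -0.001]
force: [0.1, -0.2, -1.6]
gripper_width: 0.017
```

Emit:
play_rows(plan=[0,0,1,0,0,0,0,0,0,2,0,0,0,0,0,0,2.5,0,0,0,0,0,0,2.5,0,0,0,0])

```text
time: 25.55
tool_pos: [0.6387, -0.1359, 0.0179]
eef_rot: [-0.0, -0.097, 0.995, -0.001]
force: [0.1, -0.7, -2.9]
gripper_width: 0.017
```

Emit:
play_rows(plan=[0,0,0.7,0,0,0,0,0,0,1.3,0,0,0,0,0,0,1.3,0,0,0,0.3,0,0,0.5,0,0,0,0.32,0,0,0,0,0,0,0.32,0,0,-20,0,0,0,0.32,0,0,-55,0,0,0,0.32,0,0,-90,0,0,0,0.32])

```text
time: 26.22
tool_pos: [0.6381, -0.1355, 0.1082]
eef_rot: [-0.001, -0.097, 0.995, -0.001]
force: [-0.4, -0.8, -0.2]
gripper_width: 0.0273
```

Emit:
play_rows(plan=[0,0,-30,0,0,0,0.5,0,0,-50,0,0,0,0.5])

```text
time: 26.38
tool_pos: [0.6388, -0.1356, 0.1622]
eef_rot: [0.0, -0.097, 0.995, -0.001]
force: [0.6, 0.1, 0.9]
gripper_width: 0.043
```

```bash
python3 to.py .4304 .2675 .15 163.2
```

```text
t 26.38 pos [ 0.6388 -0.1356  0.1622] phi -168.8 tilt 0.13 w 0.0430 F [0.6 0.1 0.9] q6 -2.01
-> [0.4304, 0.2675, 0.15, 163.2] d [126.4 435.9  11.2] r [-0.1  0.  28. ]
```

Emit:
play_rows(plan=[126,436,0,0,0,28,0.6,126,436,0,0,0,28,0.6,126,436,0,0,0,28,0.6,126,436,0,0,0,28,0.6,126,436,0,0,0,28,0.6,126,436,0,0,0,28,0.6,126,436,0,0,0,28,0.6,126,436,0,0,0,28,0.6])

```text
time: 27.05
tool_pos: [0.4845, 0.1623, 0.1608]
eef_rot: [0.001, 0.146, 0.989, -0.001]
force: [0.5, -0.4, 0.2]
gripper_width: 0.0514
```

```bash
python3 - <<'E'
from station import optics
from h import *
t=optics.snapshot("scene"); crop(t,165,125,305,230,"d1")
t=optics.snapshot("top"); crop(t,270,120,400,220,"d2"); crop(t,130,235,170,275,"d3")
E
python3 to.py .4304 .2675 .15 163.2
```

```text
d1 scale 5.714285714285714
d2 scale 6.0
d3 scale 15.0
t 27.15 pos [0.4835 0.1649 0.161 ] phi 163.4 tilt 0.08 w 0.0514 F [-0.3 -1.1 -0.3] q6 -1.00
-> [0.4304, 0.2675, 0.15, 163.2] d [80.2 83.2 10.8] r [-0.   0.1  0.2]
```

View pics/d1.png

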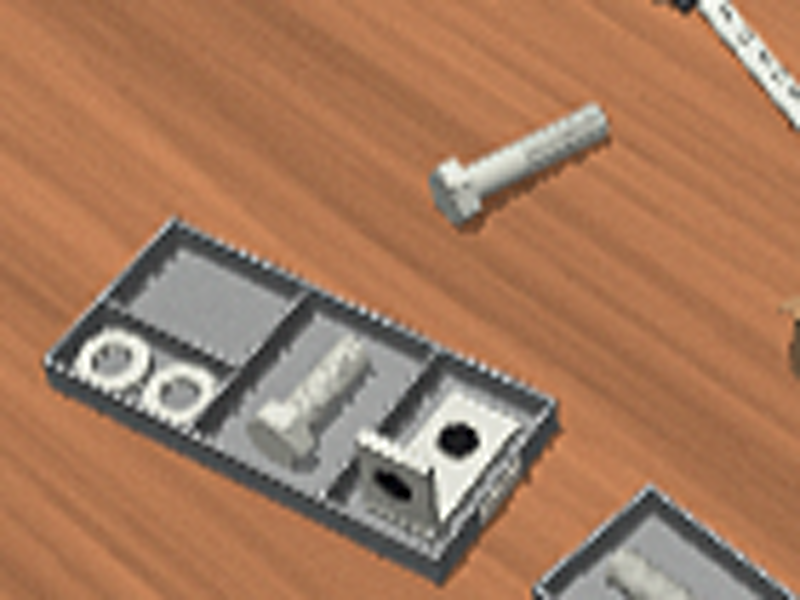

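View pics/d2.png

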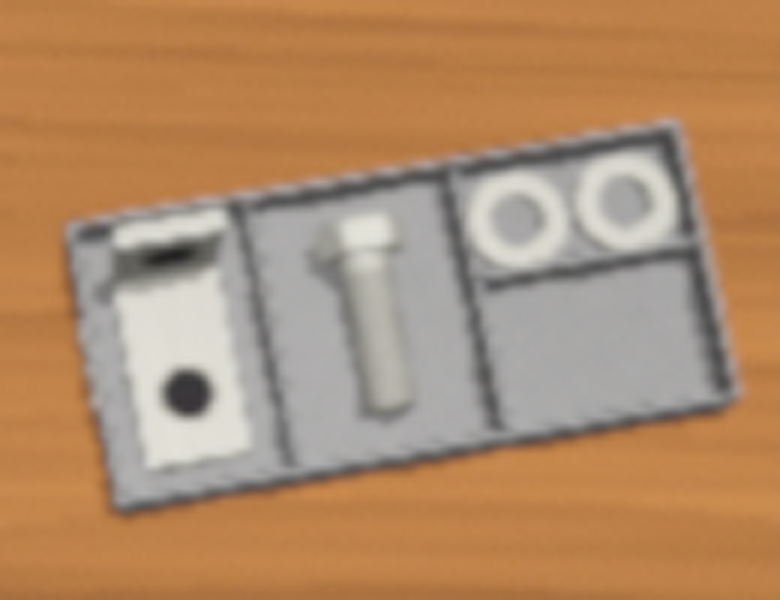

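View pics/d3.png

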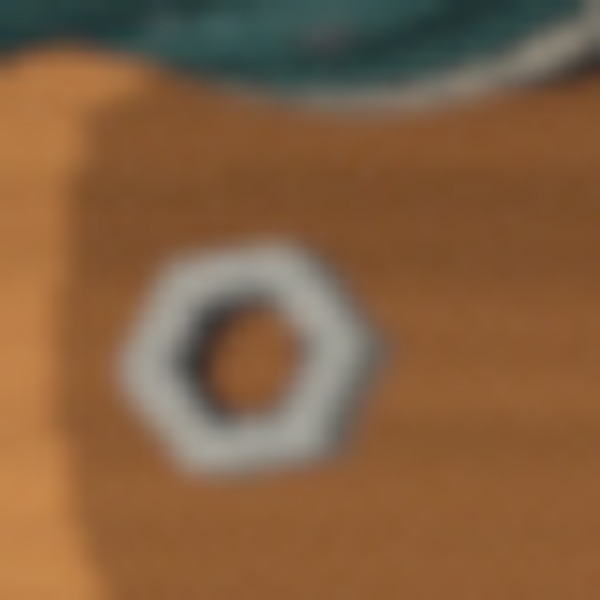

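Emit:
play_rows(plan=[30,30,0,0,0,2,0.6,55,58,0,0,0,3,0.6,72,76,20,0,0,3,0.6,80,83,45,0,0,3,0.6,80,83.5,75,0,0,3,0.6,80,83.5,95,0,0,3,0.6,80,83.5,105,0,0,3,0.6,80,83.5,105,0,0,3,0.6])

```text
time: 27.82
tool_pos: [0.4301, 0.267, 0.0539]
eef_rot: [-0.001, 0.17, 0.985, -0.001]
force: [-0.7, 0.0, -0.8]
gripper_width: 0.0514
```

```bash
python3 - <<'E'
from station import optics
from h import *
t=optics.snapshot("scene"); crop(t,320,155,440,260,"d4")
E
python3 to.py .4304 .2675 .012 160
```

```text
d4 scale 5.714285714285714
t 27.87 pos [0.4309 0.2673 0.0557] phi 160.4 tilt 0.08 w 0.0514 F [-1.  -0.3  0.6] q6 -0.72
-> [0.4304, 0.2675, 0.012, 160.0] d [ 0.5  0.1 43.7] r [-0.1  0.   0.4]
```

View pics/d4.png

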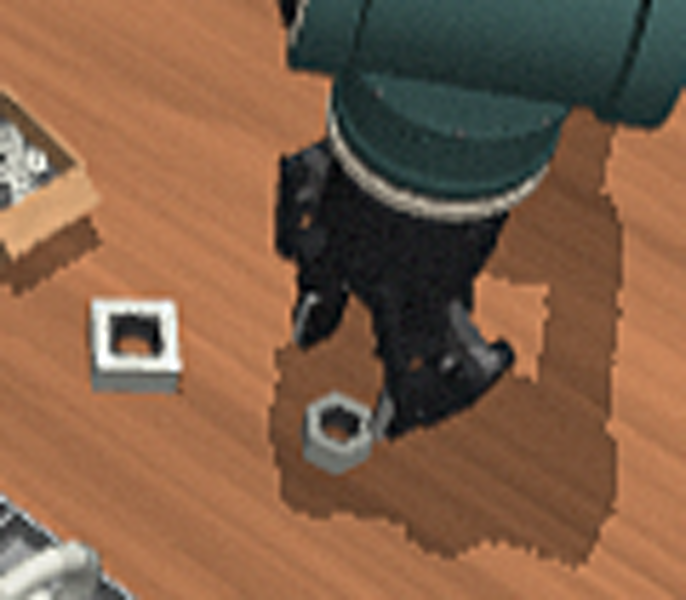

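Emit:
play_rows(plan=[0.5,0,15,0,0,0,0.6,0.5,0,28,0,0,0,0.6,0.5,0,36,0,0,0,0.55,0.5,0,41,0,0,0,0.5,0.5,0,44,0,0,0,0.5,0.5,0,45,0,0,0,0.5,0.5,0,45,0,0,0,0.5])

```text
time: 28.45
tool_pos: [0.4305, 0.2675, 0.0109]
eef_rot: [0.0, 0.17, 0.985, -0.001]
force: [-0.3, -0.1, -0.3]
gripper_width: 0.0425
```

Emit:
play_rows(plan=[0,0,0,0,0,0,0.2,0,0,0,0,0,0,0,0,0,0,0,0,0,0,0,0,0,0,0,0,0,0,0,0,0,0,0,0], newtons=70)

```text
time: 28.87
tool_pos: [0.431, 0.2677, 0.0118]
eef_rot: [0.001, 0.17, 0.985, -0.0]
force: [-1.1, -0.2, 6.3]
gripper_width: 0.0282
```

Emit:
play_rows(plan=[0,0,-15,0,0,0,0,0,0,-45,0,0,0,0,0,0,-80,0,0,0,0,0,0,-110,0,0,0,0])

```text
time: 29.2
tool_pos: [0.4307, 0.2677, 0.1238]
eef_rot: [0.001, 0.17, 0.985, -0.0]
force: [0.4, 1.0, 0.5]
gripper_width: 0.0282
```

```bash
python3 - <<'E'
from station import optics
from h import *
t=optics.snapshot("scene"); crop(t,320,125,440,260,"d5")
E
python3 to.py .6254 -.2213 .13 191.2
```

```text
d5 scale 4.444444444444445
t 29.25 pos [0.4325 0.2688 0.1301] phi 160.4 tilt 0.49 w 0.0284 F [2.4 1.2 6.9] q6 -0.72
-> [0.6254, -0.2213, 0.13, 191.2] d [-3.459e+02 -3.972e+02  2.000e-01] r [  0.2   0.5 -30.8]
```

View pics/d5.png

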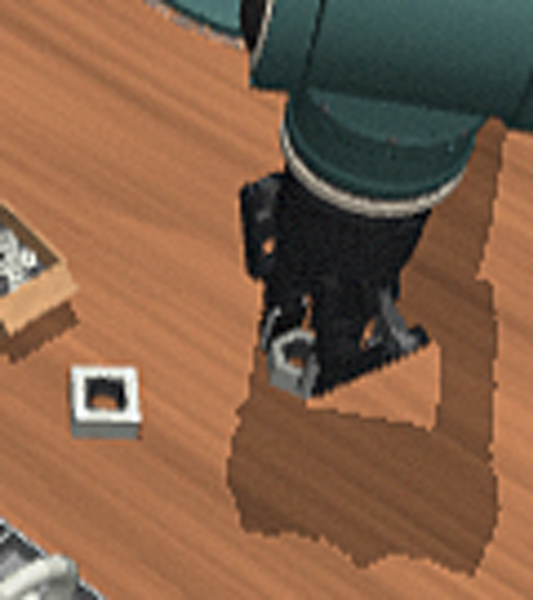

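Emit:
play_rows(plan=[-10,-11,0,0,0,0,0,-30,-33,0,0,0,-2,0,-55,-62,0,0,0,-4,0,-80,-90,0,0,0.2,-6,0,-105,-118,0,0,0.3,-9,0,-130,-147,0,0,0.5,-12,0,-155,-176,0,0,0.5,-15,0,-180,-205,0,0,0.5,-18,0])

```text
time: 29.92
tool_pos: [0.5338, 0.0134, 0.1303]
eef_rot: [0.0, 0.012, 1.0, 0.002]
force: [0.6, 1.4, -0.2]
gripper_width: 0.028
```

```bash
python3 to.py .6254 -.2213 .13 191.2
```

```text
t 29.92 pos [0.5338 0.0134 0.1303] phi 178.6 tilt 0.26 w 0.0280 F [ 0.6  1.4 -0.2] q6 -1.57
-> [0.6254, -0.2213, 0.13, 191.2] d [ -97.4 -232.3   -0.8] r [  0.3   0.  -12.6]
```

Emit:
play_rows(plan=[-13,-32,0,0,0,-2,0,-27,-65,0,0,0,-4,0,-42,-100,0,0,0,-6,0,-56,-134,0,0,0,-8,0,-70,-167,0,0,0,-10,0,-82,-197,0,0,0,-12,0,-92,-220,0,0,0,-12.6,0,-97,-231,0,0,0,-12.6,0])

```text
time: 30.58
tool_pos: [0.6255, -0.2227, 0.1286]
eef_rot: [0.0, -0.097, 0.995, 0.002]
force: [0.1, 0.7, -0.8]
gripper_width: 0.0281
```

Emit:
play_rows(plan=[0,0,0,0,0,0,0,0,0,0,0,0,0,0])

```text
time: 30.75
tool_pos: [0.6253, -0.2227, 0.1281]
eef_rot: [-0.0, -0.096, 0.995, 0.002]
force: [0.0, -0.0, -1.3]
gripper_width: 0.0282
```

```bash
python3 - <<'E'
from station import optics
from h import *
t=optics.snapshot("scene"); crop(t,155,75,275,210,"d6")
t=optics.snapshot("top"); crop(t,270,120,400,220,"d7")
E
python3 to.py .6254 -.2213 .016 191.2
```

```text
d6 scale 4.444444444444445
d7 scale 6.0
t 30.85 pos [ 0.6252 -0.2216  0.1285] phi -168.9 tilt 0.27 w 0.0280 F [ 0.2  0.5 -0.9] q6 -2.15
-> [0.6254, -0.2213, 0.016, 191.2] d [ -0.2  -0.3 112.5] r [ 0.3  0.  -0.1]
```

View pics/d6.png

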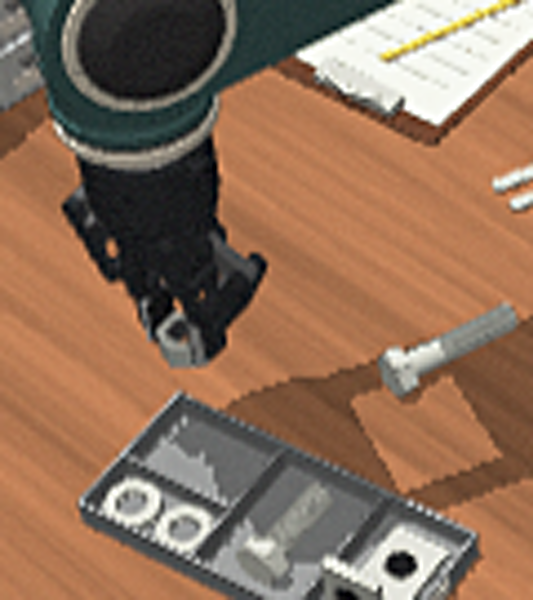

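View pics/d7.png

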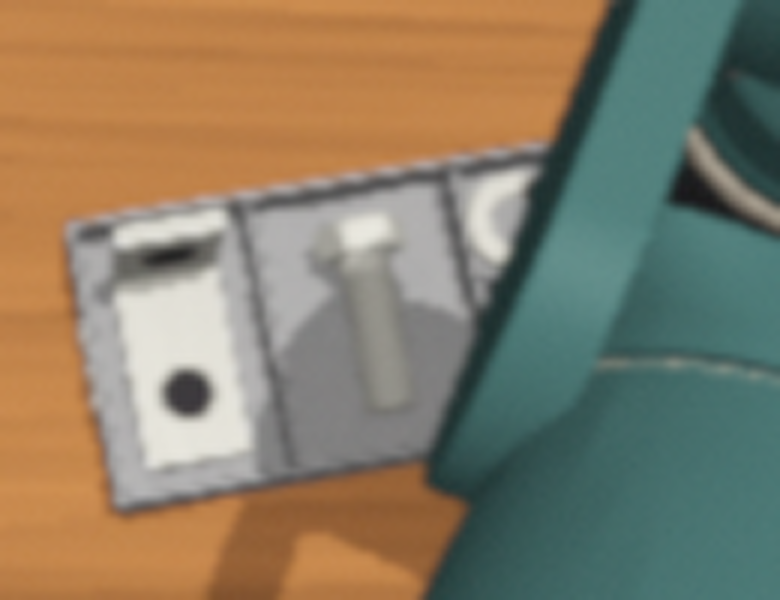

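Emit:
play_rows(plan=[0,0,25,0,0,0,0,0,0,50,0,0,0,0,0,0,72,0,0,0,0,0,0,90,0,0,0,0,0,0,100,0,0,0,0,0,0,106,0,0,0,0,0,0,108,0,0,0,0,0,0,108,0,0,0,0])

```text
time: 31.52
tool_pos: [0.6254, -0.2208, 0.0212]
eef_rot: [0.0, -0.097, 0.995, 0.002]
force: [0.5, 0.0, -1.1]
gripper_width: 0.0281
```

Emit:
play_rows(plan=[0,0,1.5,0,0,0,0,0,0,3,0,0,0,0,0,0,4,0,0,0,0,0,0,4.5,0,0,0,0,0,0,4.5,0,0,0,0])

```text
time: 31.93
tool_pos: [0.6254, -0.2208, 0.0168]
eef_rot: [0.0, -0.097, 0.995, 0.002]
force: [0.5, 0.1, -0.8]
gripper_width: 0.0285
```

```bash
python3 - <<'E'
from station import optics
from h import *
t=optics.snapshot("scene"); crop(t,165,105,245,205,"d8")
E
python3 to.py .6254 -.2213 .016 191.2
```

```text
d8 scale 6.0
t 31.98 pos [ 0.6254 -0.2209  0.0168] phi -168.9 tilt 0.25 w 0.0280 F [-0.8 -0.1 -1.7] q6 -2.15
-> [0.6254, -0.2213, 0.016, 191.2] d [ 0.1 -0.4  0.8] r [ 0.2  0.1 -0.1]
```

View pics/d8.png

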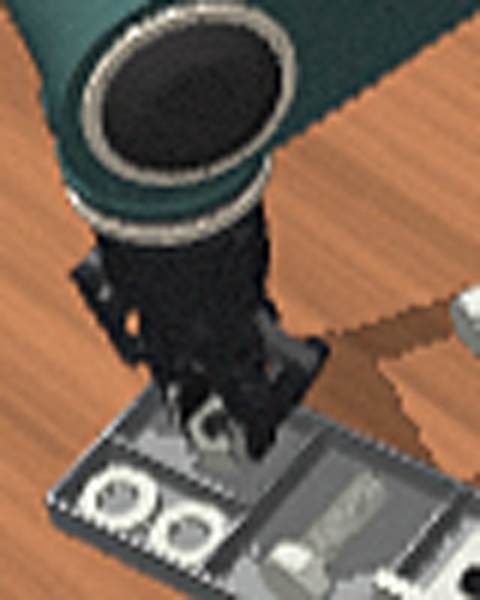

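Emit:
play_rows(plan=[0,0,1,0,0,0,0,0,0,2,0,0,0,0,0,0,2.3,0,0,0,0,0,0,2.3,0,0,0,0])

```text
time: 32.32
tool_pos: [0.6255, -0.2209, 0.0149]
eef_rot: [0.0, -0.097, 0.995, 0.002]
force: [-2.0, 0.4, 4.3]
gripper_width: 0.0285
```

Emit:
play_rows(plan=[0,0,0,0,0,0,0.45,0,0,0,0,0,0,0.45,0,0,0,0,0,0,0.45,0,0,-15,0,0,0,0.45,0,0,-40,0,0,0,0.45,0,0,-80,0,0,0,0.45,0,0,-120,0,0,0,0.45,0,0,-160,0,0,0,0.45])

```text
time: 32.98
tool_pos: [0.625, -0.2214, 0.1778]
eef_rot: [0.001, -0.097, 0.995, 0.002]
force: [0.9, -0.0, 0.1]
gripper_width: 0.0384
```

```bash
python3 to.py .35 -.45 .25 191.2
```

```text
t 32.98 pos [ 0.625  -0.2214  0.1778] phi -168.9 tilt 0.24 w 0.0384 F [ 0.9 -0.   0.1] q6 -2.15
-> [0.35, -0.45, 0.25, 191.2] d [ 313.9 -170.8  -73.3] r [ 0.2  0.1 -0.1]
```

Emit:
play_rows(plan=[40,-20,-40,0,0,5,0.45,80,-42,-60,0,0,10,0.45,120,-64,-73,0,0,15,0.45,160,-86,-73,0,0,20,0.45,200,-108,-73,0,0,25,0.45,235,-128,-73,0,0,30,0.45,255,-140,-73,0,0,30,0.45,265,-145,-73,0,0,30,0.45])

```text
time: 33.65
tool_pos: [0.3905, -0.4166, 0.2515]
eef_rot: [0.0, 0.165, 0.986, 0.001]
force: [0.4, -0.5, -0.2]
gripper_width: 0.0387
```

Emit:
play_rows(plan=[0,0,0,0,0,0,0.45,0,0,0,0,0,0,0.45,0,0,0,0,0,0,0.45])

```text
time: 33.9
tool_pos: [0.3907, -0.4164, 0.2524]
eef_rot: [0.001, 0.165, 0.986, 0.001]
force: [-0.4, -0.2, -0.3]
gripper_width: 0.0383
```

```bash
python3 - <<'E'
from station import optics
from h import *
t=optics.snapshot("scene"); crop(t,165,95,405,285,"f1"); crop(t,165,125,245,185,"f3")
t=optics.snapshot("top"); crop(t,140,130,400,290,"f2")
E
python3 to.py
```

```text
f1 scale 3.1578947368421053
f3 scale 10.0
f2 scale 3.076923076923077
t 34.00 pos [ 0.3913 -0.4159  0.2519] phi 161.1 tilt 0.18 w 0.0382 F [-0.  -0.2 -0.2] q6 -2.10
```

View pics/f1.png

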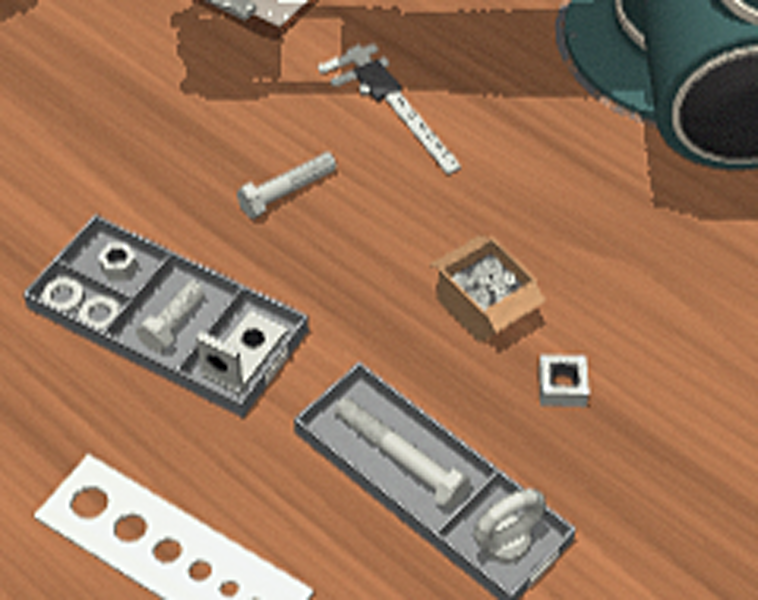

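View pics/f2.png

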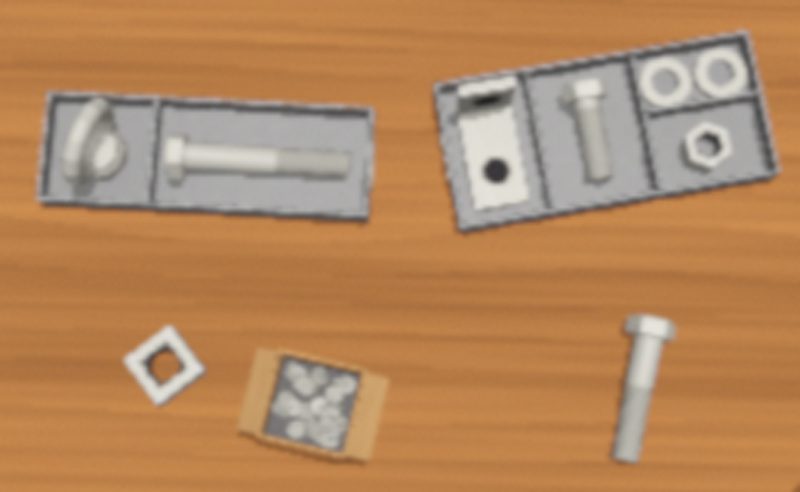

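View pics/f3.png

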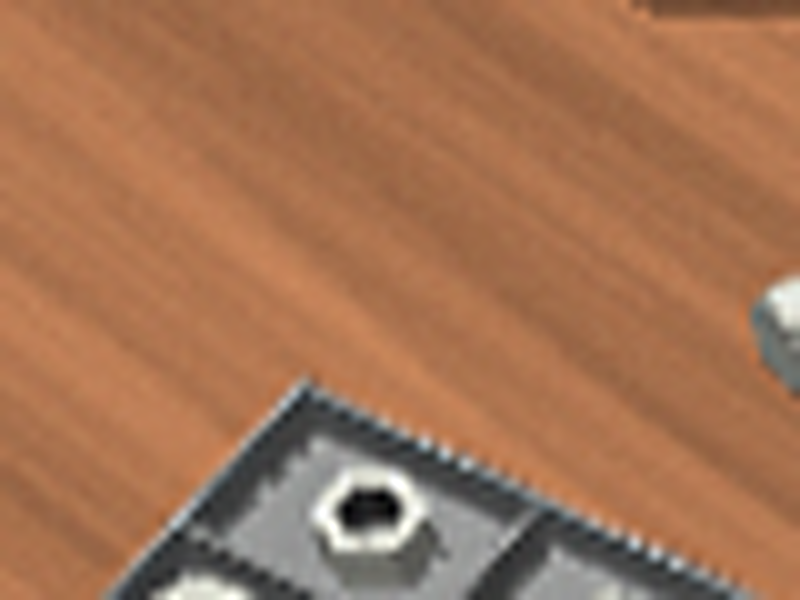

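```bash
python3 - <<'E'
from station import bot,optics
from h import *
a=pickle.load(open('s0.pkl','rb'))['top']['img'].astype(int); b=optics.snapshot("top")["img"].astype(int)
for n,(u0,v0,u1,v1) in dict(mid=(335,228,362,285),sq=(178,232,208,264),carton=(215,240,270,285)).items():
    d=abs(a-b)[v0:v1,u0:u1].max(2); print(n,d.mean().round(2),(d>60).sum())
print(bot.hand_in())
E
```

```text
mid 2.89 0
sq 2.88 0
carton 2.87 0
the job is handed in; nothing more can be done
None
```

Both kits are made up and the job is handed in, at about 34 s on the robot's clock.

I placed the parts in the order asked:
1. Long bolt lying in the long compartment of the two-compartment tray.
2. Eye nut standing upright, eye on top, in the square compartment.
3. Bracket standing on its long leg in the narrow end compartment of the four-compartment tray.
4. Short bolt lying in the compartment next to the bracket.
5. Hex nut lying flat in the empty compartment beside the washers.

**Final checks:** The last pictures from both cameras show all five parts fully inside their compartments, with the gripper clear of everything. Comparing the top picture with the starting one, the middle bolt, square nut and carton show no change. The wrist readings I saw stayed under about 8 N.

**What disagreed:**
- The two cameras differed by about 2–5 mm on the tray positions and by about 11° on the eye nut's heading. I used the combined fits, and each compartment had room to spare.
- The gripper read about 2–3 mm less than each part's true thickness. I took that as pad give; no part slipped.
- My first descent, on the long bolt, ended 5 mm to one side. I corrected that before closing the fingers.

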